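Knock a jammed bearing ball out of a parts bottle

TASK

A steel bearing ball is jammed in the neck of the yellow parts bottle lying in the rack. Pick the bottle up, tip it steeply mouth-down over the green catch tray and tap its rim on the steel bar along the tray's edge until the ball drops into the tray, then lay the bottle back in the rack cradle it came from.

Things in the scene. Friction and masses are not known exactly. Their poses are not given: they have to be found in the camera images.
- bottle: Yellow plastic bottle, 0.15 kg, in a cradle beside a blue and a grey one alike (both empty), lying 25 degrees mouth-down. Origin on its axis, middle of the thick body; x runs from mouth to base. Body 44 mm diameter, x -42 to +42 mm; then a clear neck, 35 mm diameter, 22 mm bore, rim at x = -84 mm. Grip it across the middle from above, firmly (60 N): supports touch only |x| 34 to 40 mm.
- ball: Jammed steel ball, 20 mm diameter, 33 g, origin at its centre. Sits in the yellow bottle's bore 22 mm inside the rim (bottle x = -62 mm), held by a springy lip. Tipping alone does not free it. With the bottle tipped about 55 degrees mouth-down, stopping the rim dead on the bar from 0.15 to 0.25 m/s does, in one or a few taps; it then rolls out of the mouth.
- tray: Fixed catch tray with knock bar. Origin on the bench under the bar's middle; z up, x roughly away from the robot. Bar: steel block along y, 200 mm long, 24 mm wide (x -12 to +12 mm); its flat top is 60 mm above the bench at the middle and slopes 15 degrees down into the tray. Green open tray on its -x side (towards the robot): inside x -158 to -12 mm, y -96 to +96 mm, floor 4 mm and walls 45 mm above the bench.
- cradles (a point): Middle of a fixed plywood rack, 120 x 310 mm, with three open-topped grey V cradles 100 mm apart along y. The point is where the middle of a bottle in the centre cradle lies, 72 mm above the bench. x runs along the cradles and 25 degrees upwards, roughly away from the robot; y is level. Bottles lie along x, mouth on the -x side (towards the robot and lower), held only by their weight.
There are look-alikes about, which are no part of the job. Several things have the shape of the bottle; the one meant has the colours described above.

How it is judged:
On the way, in this order (a step that is already met when the one before it is completed fails the run):
1. the bottle, tipped at least 20 degrees mouth-down with the ball still in its neck, touches the knock bar or tray edge (angle between bottle's own x axis and vertical below 1.22 rad and contact force between bottle and tray above 1 N and x of ball in the frame of bottle above -0.078 m).
2. the ball is down in the catch tray (x of ball in the frame of tray between -0.162 and -0.008 m and y of ball in the frame of tray between -0.1 and 0.1 m and z of ball in the frame of tray between 0 and 0.035 m), for 0.1 s.
At the end, for the whole second after the job is handed in: the ball lies at rest in the catch tray, and the yellow bottle lies released and at rest in its own cradle, its middle within 25 mm of where it began and its axis within 11 degrees of the cradle's (all of step 2 and linear speed of ball below 0.05 m/s and distance of bottle from where it was at the start of the episode below 0.025 m and angle between the x axis of bottle and the x axis of cradles, either way round below 0.2 rad and linear speed of bottle below 0.03 m/s); the robot touches nothing.
It also fails if it takes over 51 s, if anything falls off the work surface, if the arm or the gripper's body presses on something with over 40 N, if the wrist force passes 120 N, or if a joint passes its speed limit or range.

ROBOT

A 6-joint arm with a two-finger parallel gripper is mounted at the origin on the work surface. World frame = base frame: x ahead of the robot, y to its left, z up, the work surface at z = 0. Lengths are in m, angles in rad, forces in N, time in s.
With the tool pointing down it reaches from about 0.35 to 0.95 m from the base axis. Payload 17.4 kg.
Tool frame: the origin (TCP) lies between the finger pads; the fingertips stand r.finger_overhang ahead of it and the grasp point (between the pads) is the TCP (r.finger_overhang is the distance from the TCP to the fingertips, in m); z points along the fingers, y is the direction in which the jaws open and shut (so a half turn about z gives the same grasp; the last joint's range is limited). The gripper opens to 93 mm and grips with 3 to 60 N. Pads are 15 mm wide; open, the fingers measure 128 mm over their backs; the gripper's body (75 mm by 188 mm) begins 65 mm behind the grasp point.
Start: joints at [1.222, 0.116, 1.442, -0, 1.584, -0.038], TCP at [0.206, 0.643, 0.238] pointing down, gripper open.
Joint ranges: [-2.83, 2.83], [-0.83, 2.19], [0.07, 2.5], [-1.14, 4.28], [0.01, 3], [-2.97, 2.97]. Speed limits (rad/s): [1.89, 1.89, 2.22, 3.14, 3.14, 3.14].

INTERFACE

Orientations are given as a unit quaternion [w, x, y, z].
In Python, from workcell import r, viewer gives the robot as it stands.
- The arm moves only by the tool play_rows, never from a script. Its argument "targets" is a list of rows, each an object with "slide": the shift along the tool's x, y, z in mm, a list of three; "roll": the turn about the tool's z in units of 5 degrees (1.0 is 5 degrees). In form: [{"slide": [x, y, z], "roll": roll}, ...]. A call has 1 to 12 rows; each row is the pose to reach, as a shift and turn from the pose commanded when the call began, along the tool's axes at that moment; what a row does not reach only later rows make up. A row lasts 1/12 s, in which the tool goes at most 41.7 mm and 7.16 degrees, less where a joint would pass 70% of its speed; a pose out of reach is approached as far as the arm can. A call with a gripper value outside its range is refused whole. "gripper" is the opening, from 0 (shut) to 1 (fully open), set as the call begins (left out, the last holds). The fingers move at their own pace and stop on an object; "grip_force" is the grip in N (left out, the last holds). Time passes only in rows, so rows that repeat a pose let the fingers close. It gives the time, the measured TCP pose, the force and the opening at its end, in the units of the state.
- r.state(): the state, without advancing time (a new reading comes with each control period).
- viewer.snapshot(name): name is "side" or "top"; returns (picture, depth): 384x512x3 uint8, blue, green, red; 384x512 float32, m along the optical axis (not along the pixel's ray), 0 where there is no reading.
- viewer.calibration(name): a dict with "camera_matrix" (3x3 intrinsics, pixels), "rvec" (rotation vector, rad) and "tvec" (3), from world to camera coordinates, as OpenCV has them. Camera axes: x right, y down, z forward; pixel columns grow to the right and rows downward; lengths in m; the calibration is good to about 2 mm. A picture is of the moment at which its call begins. calibration takes no time and is no camera call.
- r.sign_off(): hands the job in, once; it reports no verdict.
The state is a dict: "time": time; "joint_pos": joint angles; "joint_vel": joint speeds; "joint_efforts": joint torques, N m; "tool_pos": TCP position; "tool_rot": TCP orientation; "force": force on the tool from outside, world axes, zero at the start; "ft_torque": the same for the moment, N m; "opening": finger opening in m.
Only numpy, scipy, OpenCV 4.12 (cv2) and the standard library are available. Lean on these libraries where they do the work, as an engineer would, in place of code of your own. Each camera call takes 0.05 s, during which the arm holds its last target.

## Working session

There is one attempt and no reset: what is moved stays moved. The work goes in short steps, Python scripts to look and compute and a tool call to move; the robot and the scene stay as the last step left them, time stands still between calls to the robot, and variables do not carry over. Pictures are saved under pics/ and viewed, and the job is handed in when it is done.

Besides the shell and the picture viewer there is one more tool, called after "Emit:" as name(argument=value, ...) on one line, values as JSON. play_rows: Moves the arm, as the interface text tells. Its arguments: {"type":"object","properties":{"targets":{"type":"array"},"gripper":{"type":"number"},"grip_force":{"type":"number"}},"required":["targets"]}

```bash
ls; mkdir -p pics; python3 - <<'E'
from workcell import r, viewer
import cv2,numpy as np
print(r.state()); print(r.finger_overhang)
for n in ("side","top"):
    p,d=viewer.snapshot(n); cv2.imwrite(f"pics/{n}0.png",p); np.save(f"pics/{n}0.npy",d)
    print(viewer.calibration(n))
E
```

```text
pics
{'time': 0.0, 'joint_pos': array([ 1.22220490e+00,  1.16479322e-01,  1.44226538e+00, -1.82197199e-05,
        1.58399983e+00, -3.77954053e-02]), 'joint_vel': array([-0.00015226, -0.00024447,  0.00174616,  0.00066767, -0.00192899,
        0.00018605]), 'joint_efforts': array([ 3.80268611e-03, -7.21240783e+01, -6.22608018e+01,  7.81305064e-02,
        2.35387799e-02, -1.22520164e-04]), 'tool_pos': array([0.20637374, 0.64248449, 0.23690959]), 'tool_rot': array([-1.01637518e-04,  1.54773415e-01,  9.87949826e-01, -5.66975376e-04]), 'force': array([ 0.09061727, -0.23143833, -0.30930664]), 'ft_torque': array([-0.06054499, -0.0095704 , -0.00918774]), 'opening': 0.09308611689036102}
0.019
{'camera_matrix': array([[485.2214342 ,   0.        , 248.77486689],
       [  0.        , 485.2214342 , 187.49871627],
       [  0.        ,   0.        ,   1.        ]]), 'rvec': array([ 1.96728742, -0.8188698 ,  0.43969169]), 'tvec': array([-0.39680922,  0.25690018,  0.90597411])}
{'camera_matrix': array([[409.45653989,   0.        , 249.43857301],
       [  0.        , 409.45653989, 190.87968333],
       [  0.        ,   0.        ,   1.        ]]), 'rvec': array([ 2.15492008, -2.13182869,  0.13804667]), 'tvec': array([-0.05512197,  0.52727633,  0.89201098])}
```

View pics/side0.png

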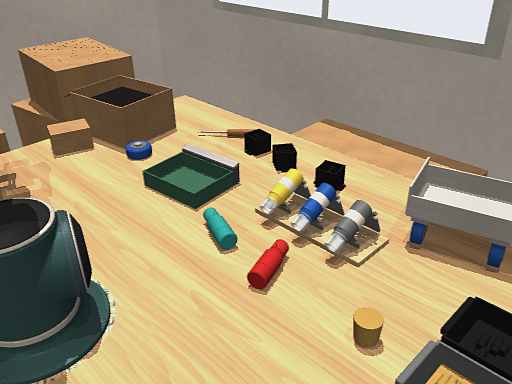

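View pics/top0.png

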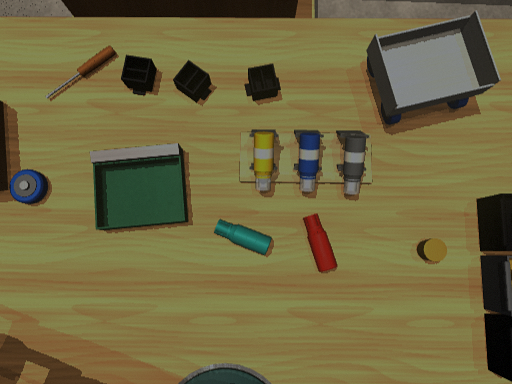

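The side view shows yellow, blue and grey bottles in the rack, with yellow at about (285,188), and the tray at about (192,178). In the top view the yellow bottle is at about (263,158), the tray at about (140,190), and the bar runs from (92,155) to (180,150).

```bash
cat > h.py <<'E'
import cv2,numpy as np
from workcell import r, viewer
def cal(n):
    c=viewer.calibration(n); R=cv2.Rodrigues(np.array(c["rvec"]))[0]; return c["camera_matrix"],R,np.array(c["tvec"]).ravel()
def cloud(n,d):
    K,R,t=cal(n); v,u=np.mgrid[:384,:512]
    p=np.stack([(u-K[0,2])/K[0,0]*d,(v-K[1,2])/K[1,1]*d,d],-1)
    return (p-t)@R
def proj(n,P):
    c=viewer.calibration(n); return cv2.projectPoints(np.array(P,float).reshape(-1,1,3),c["rvec"],c["tvec"],c["camera_matrix"],None)[0].reshape(-1,2)
E
python3 - <<'E'
from h import *
t=cv2.imread("pics/top0.png"); s=cv2.imread("pics/side0.png")
cv2.imwrite("pics/c1.png",cv2.resize(t[115:205,85:200],None,fx=6.5,fy=6.5,interpolation=cv2.INTER_CUBIC))
cv2.imwrite("pics/c2.png",cv2.resize(t[120:200,235:380],None,fx=5.5,fy=5.5,interpolation=cv2.INTER_CUBIC))
cv2.imwrite("pics/c3.png",cv2.resize(s[130:265,140:390],None,fx=3.2,fy=3.2,interpolation=cv2.INTER_CUBIC))
d=np.load("pics/top0.npy"); C=cloud("top",d)
for (u,v) in [(92,155),(136,150),(179,149),(100,158),(140,155),(175,150),(136,190),(300,250),(263,140),(263,158),(263,172),(263,186),(310,140),(310,155),(245,176),(368,138)]:
    print(u,v,C[v,u].round(4))
E
```

```text
92 155 [0.6024 0.3051 0.0602]
136 150 [0.6149 0.2065 0.06  ]
179 149 [0.6203 0.1115 0.0506]
100 158 [0.5966 0.2882 0.0559]
140 155 [0.6047 0.1986 0.0543]
175 150 [0.616  0.1189 0.0587]
136 190 [0.532  0.2187 0.0029]
300 250 [ 0.3963 -0.1677 -0.004 ]
263 140 [ 0.6281 -0.078   0.1055]
263 158 [ 0.5933 -0.0787  0.0859]
263 172 [ 0.5646 -0.0791  0.074 ]
263 186 [ 0.5363 -0.0797  0.0564]
310 140 [ 0.6289 -0.1781  0.1058]
310 155 [ 0.5997 -0.1799  0.0908]
245 176 [ 0.5666 -0.0383  0.0109]
368 138 [ 0.6613 -0.3289  0.0089]
```

View pics/c1.png

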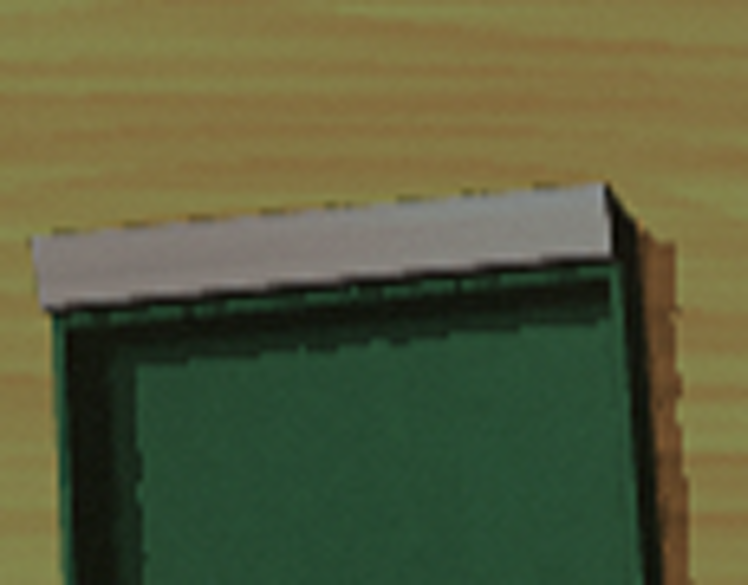

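View pics/c2.png

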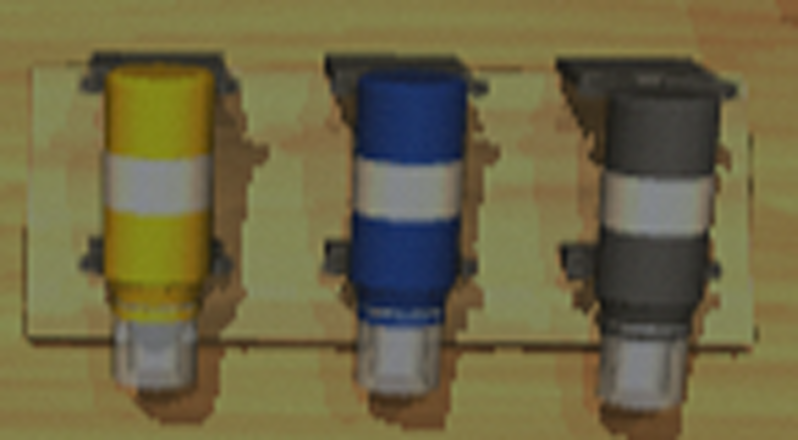

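View pics/c3.png

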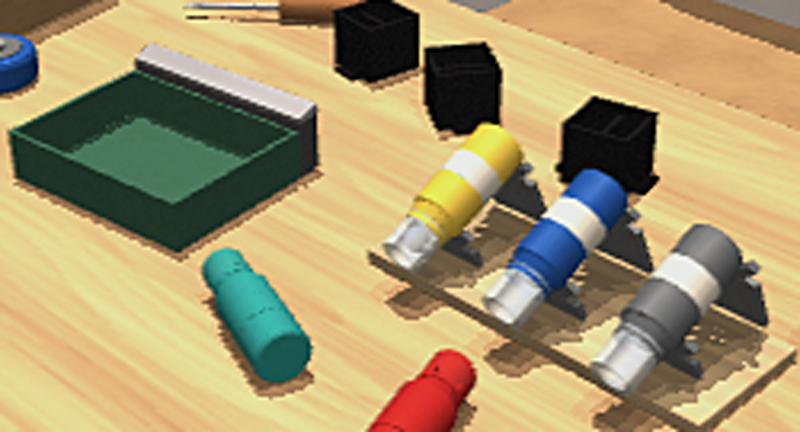

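```bash
cat > fit.py <<'E'
from h import *
from scipy.optimize import least_squares
def yell(img,lo=(20,120,90),hi=(35,255,255)):
    h=cv2.cvtColor(img,cv2.COLOR_BGR2HSV); return h
res={}
for n in ("top","side"):
    img=cv2.imread(f"pics/{n}0.png"); d=np.load(f"pics/{n}0.npy"); C=cloud(n,d)
    # bench height near
    m=(np.abs(C[...,0]-.5)<.04)&(np.abs(C[...,1]+.08)<.06)&(np.abs(C[...,2])<.02); print(n,"bench",np.median(C[m][:,2]))
    # bar top
    # bottle body: points in a box above supports
    m=(C[...,0]>.53)&(C[...,0]<.68)&(np.abs(C[...,1]+.079)<.028)&(C[...,2]>.035)&(d>0)
    P=C[m]
    def f(q):
        c=np.array([.61,q[0],q[1]]); a=np.array([np.cos(q[3])*np.cos(q[2]),np.sin(q[2])*np.cos(q[3]),np.sin(q[3])])
        v=B-c; return np.linalg.norm(v-np.outer(v@a,a),axis=1)-.022
    h=cv2.cvtColor(img,cv2.COLOR_BGR2HSV)[m]
    k=(P[:,0]>.585)&(P[:,0]<.64); B=P[k]; 
    s=least_squares(f,[-.079,.072,0,.436],loss='soft_l1',f_scale=.002); print(n,len(B),s.x, "deg",np.degrees(s.x[2:]), np.abs(s.fun).mean())
    q=s.x; c=np.array([.61,q[0],q[1]]); a=np.array([np.cos(q[3])*np.cos(q[2]),np.sin(q[2])*np.cos(q[3]),np.sin(q[3])])
    t=(P-c)@a; rad=np.linalg.norm(P-c-np.outer(t,a),axis=1)
    k=rad<.026; print("t range",np.percentile(t[k],[0.5,2,98,99.5]))
    for lo in np.arange(-.09,.06,.006):
        kk=(t>lo)&(t<lo+.006)
        if kk.sum()>3: print(round(lo,3),kk.sum(),np.median(rad[kk]).round(4),np.median(h[kk],axis=0))
    if n=="top":
        for nm,px in dict(nl=(92.7,162.7),nr=(179.2,155.3),fl=(90.1,151.5),fr=(177.9,143.2)).items():
            K,R,t3=cal(n); ray=R.T@np.array([(px[0]-K[0,2])/K[0,0],(px[1]-K[1,2])/K[1,1],1]); o=-R.T@t3
            z=.0568 if nm[0]=='n' else .0632
            print(nm,(o+ray*(z-o[2])/ray[2]).round(4))
E
python3 fit.py
```

```text
top bench -0.0003379966845806087
top 547 [-0.07964453  0.07156465 -0.0077334   0.43116441] deg [-0.44309097 24.70390108] 0.0009433925690411557
t range [-0.08111584 -0.07804605  0.0438048   0.04413767]
-0.084 22 0.0166 [ 19.   45.  114.5]
-0.078 36 0.0172 [ 20.   33.5 116.5]
-0.072 43 0.0174 [ 23.  27. 113.]
-0.066 36 0.017 [ 28.5  14.5 107.5]
-0.06 40 0.0174 [ 30.   30.5 110. ]
-0.054 42 0.0175 [ 25.  169.5 123. ]
-0.048 38 0.0186 [ 22.  214.5 124.5]
-0.042 50 0.0209 [ 24.  211.  112.5]
-0.036 63 0.0219 [ 27. 209. 131.]
-0.03 50 0.0215 [ 28. 210. 132.]
-0.024 54 0.0214 [ 27.  211.5 131. ]
-0.018 52 0.0217 [ 27. 214. 131.]
-0.012 53 0.0219 [ 29.  62. 132.]
-0.006 55 0.0222 [ 38.  30. 135.]
0.0 53 0.0223 [ 38.  28. 134.]
0.006 56 0.0217 [ 34.  42. 134.]
0.012 57 0.0217 [ 28. 213. 132.]
0.018 53 0.022 [ 27. 211. 132.]
0.024 53 0.0218 [ 26. 212. 131.]
0.03 61 0.022 [ 27. 211. 131.]
0.036 107 0.0242 [ 26. 207.  89.]
0.042 61 0.017 [ 22. 209. 108.]
nl [0.5855 0.3037 0.0568]
nr [0.6043 0.1093 0.0568]
fl [0.6097 0.3086 0.0632]
fr [0.6305 0.112  0.0632]
side bench 0.0013015667842406458
side 4
[... 220 characters left out ...]
20.5 180.5]
-0.078 35 0.0179 [ 22.  14. 183.]
-0.072 35 0.0167 [ 25.  13. 199.]
-0.066 36 0.0181 [ 22.5  14.  182. ]
-0.06 38 0.0176 [ 23.   88.5 192.5]
-0.054 35 0.0179 [ 23. 139. 211.]
-0.048 51 0.0192 [ 22. 180. 194.]
-0.042 64 0.0223 [ 22.  171.5 167.5]
-0.036 48 0.022 [ 23.  170.5 230.5]
-0.03 38 0.0223 [ 25.  171.5 231. ]
-0.024 45 0.0218 [ 23. 174. 229.]
-0.018 39 0.0212 [ 26. 179. 231.]
-0.012 43 0.0222 [ 24.  30. 231.]
-0.006 45 0.0224 [ 20.  27. 230.]
0.0 39 0.0224 [ 21.  32. 232.]
0.006 43 0.022 [ 28.  31. 231.]
0.012 36 0.0215 [ 26.  173.5 231. ]
0.018 44 0.0221 [ 24.  172.5 231. ]
0.024 37 0.022 [ 24. 174. 230.]
0.03 134 0.0345 [28.5 16.  54. ]
0.036 40 0.022 [ 25.5 162.5 188.5]
```

```bash
cat > to.py <<'E'
import sys; from h import *
from scipy.spatial.transform import Rotation as Ro
def go(x,y,z,yaw=None):
    """slide mm, roll units; yaw deg = direction of bottle axis (perp to jaw y, tool -x) in world"""
    s=r.state(); q=s["tool_rot"]; R=Ro.from_quat([q[1],q[2],q[3],q[0]]).as_matrix()
    sl=R.T@(np.array([x,y,z])-s["tool_pos"])*1000
    cur=np.degrees(np.arctan2(-R[1,0],-R[0,0])); 
    print("t",round(s["time"],2),"pos",s["tool_pos"].round(4),"tilt",np.degrees(np.arccos(-R[2,2])).round(2),"yaw(-x)",cur.round(2),"F",s["force"].round(1),"open",round(s["opening"],4))
    print("slide",sl.round(1), "roll", None if yaw is None else round(-((yaw-cur+90)%180-90)/5,2))
if __name__=="__main__": go(*map(float,sys.argv[1:]))
E
python3 to.py .61 -.0785 .20 -.5
```

```text
t 0.1 pos [0.2064 0.6425 0.237 ] tilt 0.06 yaw(-x) -17.81 F [ 0.5 -0.2  0.1] open 0.0931
slide [-604.8 -563.    37.6] roll -3.46
```

Emit:
play_rows(targets=[{"slide": [-604.8, -563, 30], "roll": -3.46}, {"slide": [-604.8, -563, 30], "roll": -3.46}, {"slide": [-604.8, -563, 30], "roll": -3.46}, {"slide": [-604.8, -563, 30], "roll": -3.46}, {"slide": [-604.8, -563, 30], "roll": -3.46}, {"slide": [-604.8, -563, 30], "roll": -3.46}, {"slide": [-604.8, -563, 30], "roll": -3.46}, {"slide": [-604.8, -563, 30], "roll": -3.46}, {"slide": [-604.8, -563, 30], "roll": -3.46}, {"slide": [-604.8, -563, 30], "roll": -3.46}, {"slide": [-604.8, -563, 30], "roll": -3.46}, {"slide": [-604.8, -563, 30], "roll": -3.46}], gripper=1, grip_force=60)

```text
time: 1.1
tool_pos: [0.4509, 0.2047, 0.2194]
tool_rot: [0.0, 0.004, 1.0, 0.0]
force: [-0.4, 0.8, 0.5]
opening: 0.0932
```

```bash
python3 to.py .61 -.0785 .20 -.5
```

```text
t 1.1 pos [0.4509 0.2047 0.2194] tilt 0.01 yaw(-x) -0.5 F [-0.4  0.8  0.5] open 0.0932
slide [-161.6 -281.8   19.4] roll 0.0
```

Emit:
play_rows(targets=[{"slide": [-161.6, -281.8, 40], "roll": 0}, {"slide": [-161.6, -281.8, 40], "roll": 0}, {"slide": [-161.6, -281.8, 40], "roll": 0}, {"slide": [-161.6, -281.8, 40], "roll": 0}, {"slide": [-161.6, -281.8, 40], "roll": 0}, {"slide": [-161.6, -281.8, 40], "roll": 0}, {"slide": [-161.6, -281.8, 40], "roll": 0}, {"slide": [-161.6, -281.8, 40], "roll": 0}, {"slide": [-161.6, -281.8, 40], "roll": 0}, {"slide": [-161.6, -281.8, 40], "roll": 0}])

```text
time: 1.93
tool_pos: [0.6097, -0.078, 0.1783]
tool_rot: [-0.001, 0.006, 1.0, 0.0]
force: [0.6, 0.2, 0.2]
opening: 0.0932
```

```bash
python3 to.py .61 -.0785 .074 -.5;python3 - <<'E'
from h import *
t,_=viewer.snapshot("side"); cv2.imwrite("pics/s1.png",cv2.resize(t[60:300,150:430],None,fx=2.5,fy=2.5,interpolation=cv2.INTER_CUBIC))
E
```

```text
t 1.93 pos [ 0.6097 -0.078   0.1783] tilt 0.12 yaw(-x) -0.65 F [0.6 0.2 0.2] open 0.0932
slide [ -0.6  -0.5 104.3] roll -0.03
```

View pics/s1.png

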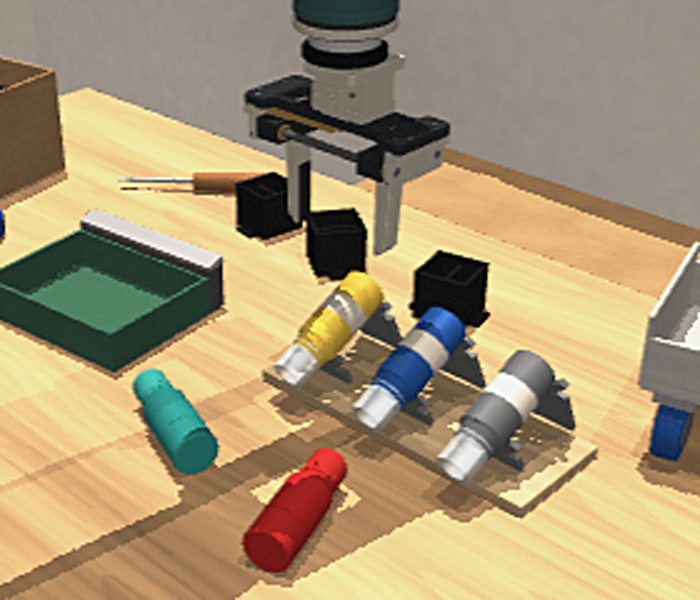

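The open fingers, at about (300,190) and (385,220) in the crop, are above and astride the yellow bottle at (340,315). I'll descend and close.

Emit:
play_rows(targets=[{"slide": [0, -0.5, 25], "roll": 0}, {"slide": [0, -0.5, 50], "roll": 0}, {"slide": [0, -0.5, 75], "roll": 0}, {"slide": [0, -0.5, 95], "roll": 0}, {"slide": [0, -0.5, 105], "roll": 0}, {"slide": [0, -0.5, 105], "roll": 0}, {"slide": [0, -0.5, 105], "roll": 0}])

```text
time: 2.57
tool_pos: [0.6097, -0.0764, 0.0753]
tool_rot: [0.0, 0.004, 1.0, -0.0]
force: [-0.5, 0.0, 1.1]
opening: 0.0931
```

Emit:
play_rows(targets=[{"slide": [0, 0, 0], "roll": 0}, {"slide": [0, 0, 0], "roll": 0}, {"slide": [0, 0, 0], "roll": 0}, {"slide": [0, 0, 0], "roll": 0}, {"slide": [0, 0, 0], "roll": 0}, {"slide": [0, 0, 0], "roll": 0}, {"slide": [0, 0, 0], "roll": 0}, {"slide": [0, 0, 0], "roll": 0}], gripper=0, grip_force=60)

```text
time: 3.23
tool_pos: [0.6096, -0.0786, 0.0749]
tool_rot: [-0.0, 0.005, 1.0, -0.002]
force: [-7.8, -29.5, 8.9]
opening: 0.0445
```

Emit:
play_rows(targets=[{"slide": [0, 0, -10], "roll": 0}, {"slide": [0, 0, -25], "roll": 0}, {"slide": [0, 0, -45], "roll": 0}, {"slide": [0, 0, -65], "roll": 0}, {"slide": [0, 0, -80], "roll": 0}, {"slide": [0, 0, -80], "roll": 0}])

```text
time: 3.73
tool_pos: [0.6107, -0.0772, 0.1579]
tool_rot: [0.002, 0.004, 1.0, -0.0]
force: [0.3, 0.1, -1.8]
opening: 0.0429
```

```bash
python3 to.py .7 .2084 .16 5.5;python3 - <<'E'
from h import *
t,_=viewer.snapshot("side"); cv2.imwrite("pics/s2.png",cv2.resize(t[60:300,150:430],None,fx=2.5,fy=2.5,interpolation=cv2.INTER_CUBIC))
E
```

```text
t 3.73 pos [ 0.6107 -0.0772  0.1579] tilt 0.24 yaw(-x) -0.51 F [ 0.3  0.1 -1.8] open 0.0429
slide [-86.8 286.4  -1.9] roll -1.2
```

View pics/s2.png

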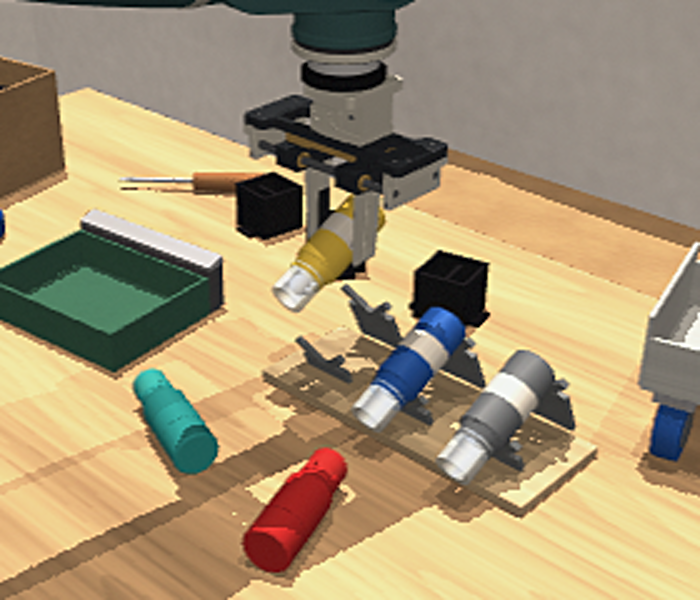

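The yellow bottle is held at about (325,260) in the crop, with its tip unchanged at roughly 25°. The tool can't tilt, so I'll pivot the bottle in a light grip. I'll push its lower rim against the far top edge of the bar, then tap with a firm grip.

```bash
python3 to.py .712 .219 .165 5.5
```

```text
t 3.78 pos [ 0.6102 -0.0771  0.1558] tilt 0.14 yaw(-x) -0.51 F [-0.9  0.3 -2.6] open 0.0429
slide [-99.2 297.   -9.1] roll -1.2
```

Emit:
play_rows(targets=[{"slide": [-8, 20, -9], "roll": -0.1}, {"slide": [-18, 50, -9], "roll": -0.2}, {"slide": [-30, 85, -9], "roll": -0.4}, {"slide": [-42, 120, -9], "roll": -0.5}, {"slide": [-54, 155, -9], "roll": -0.7}, {"slide": [-66, 190, -9], "roll": -0.8}, {"slide": [-78, 225, -9], "roll": -0.9}, {"slide": [-88, 260, -9], "roll": -1.1}, {"slide": [-95, 282, -9], "roll": -1.2}, {"slide": [-99, 297, -9], "roll": -1.2}, {"slide": [-99, 297, -9], "roll": -1.2}, {"slide": [-99, 297, -9], "roll": -1.2}])

```text
time: 4.78
tool_pos: [0.7109, 0.219, 0.162]
tool_rot: [-0.001, -0.048, 0.999, -0.0]
force: [0.5, 0.3, -1.2]
opening: 0.0433
```

```bash
python3 to.py .705 .2185 .113 5.5;python3 - <<'E'
from h import *
t,d=viewer.snapshot("side"); np.save("pics/s3.npy",d); cv2.imwrite("pics/s3f.png",t); cv2.imwrite("pics/s3.png",cv2.resize(t[30:230,120:360],None,fx=3,fy=3,interpolation=cv2.INTER_CUBIC))
E
```

```text
t 4.78 pos [0.7109 0.219  0.162 ] tilt 0.11 yaw(-x) 5.52 F [ 0.5  0.3 -1.2] open 0.0433
slide [ 5.9  0.1 49. ] roll 0.0
```

View pics/s3.png

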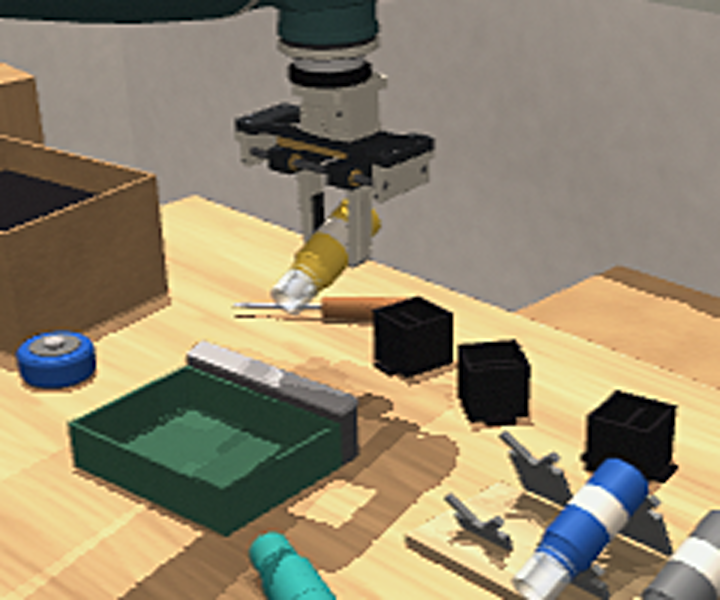

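```bash
cat > est.py <<'E'
from h import *
from scipy.optimize import least_squares
def est(n,img,d):
    s=r.state(); q=s["tool_rot"]
    from scipy.spatial.transform import Rotation as Ro
    R=Ro.from_quat([q[1],q[2],q[3],q[0]]).as_matrix(); ex=-R[:,0]; ey=np.cross([0,0,1],ex)
    C=cloud(n,d)-s["tool_pos"]; u=C@ex; v=C@ey; w=C[...,2]
    m=(d>0)&(abs(v)<.03)&(u>-.12)&(u<.05)&(w>-.12)&(w<.04)
    hsv=cv2.cvtColor(img,cv2.COLOR_BGR2HSV)
    ym=m&(hsv[...,1]>120)&(hsv[...,0]>17)&(hsv[...,0]<35)
    B=np.stack([u[ym],v[ym],w[ym]],1)
    def f(p): # offset perp w0,v0, tip
        a=np.array([np.cos(p[2]),0,np.sin(p[2])]); X=B-np.array([0,p[1],p[0]]); t=X@a
        rad=np.linalg.norm(X-np.outer(t,a),axis=1); return (rad-.022)*(t>-.10)
    best=None
    for g in (.4,.7,1.0):
        o=least_squares(f,[0,0,g],loss='soft_l1',f_scale=.0015)
        if best is None or o.cost<best.cost: best=o
    p=best.x; a=np.array([np.cos(p[2]),0,np.sin(p[2])])
    A=np.stack([u[m],v[m],w[m]],1)-np.array([0,p[1],p[0]]); t=A@a; rad=np.linalg.norm(A-np.outer(t,a),axis=1)
    k=(rad<.021); ts=np.sort(t[k]); 
    print(n,"N",len(B),"tip",np.degrees(p[2]).round(1),"w0",(p[0]*1000).round(1),"v0",(p[1]*1000).round(1),"res",np.abs(best.fun).mean().round(4),"t rim pct",np.percentile(ts,[0,1,3,5]).round(4))
    yt=t[(rad<.025)]; 
    h,e=np.histogram(yt,np.arange(-.11,.06,.004)); print(dict(zip((e[:-1]*1000).round().astype(int).tolist(),h.tolist())))
if __name__=="__main__":
    import sys
    for n in sys.argv[2:]:
        i,d=viewer.snapshot(n); cv2.imwrite(f"pics/{sys.argv[1]}_{n}.png",cv2.resize(i[30:230,80:360],None,fx=2.8,fy=2.8,interpolation=cv2.INTER_CUBIC)); est(n,i,d)
E
python3 - <<'E'
from est import *
est("side",cv2.imread("pics/s3f.png"),np.load("pics/s3.npy"))
E
```

```text
side N 252 tip 28.2 w0 -0.3 v0 4.0 res 0.0019 t rim pct [-0.0853 -0.085  -0.0839 -0.0837]
{-110: 0, -106: 0, -102: 0, -98: 0, -94: 0, -90: 0, -86: 35, -82: 28, -78: 23, -74: 20, -70: 15, -66: 14, -62: 17, -58: 15, -54: 19, -50: 16, -46: 22, -42: 21, -38: 19, -34: 19, -30: 18, -26: 17, -22: 19, -18: 19, -14: 16, -10: 10, -6: 17, -2: 9, 2: 12, 6: 9, 10: 9, 14: 8, 18: 4, 22: 4, 26: 3, 30: 5, 34: 5, 38: 5, 42: 1, 46: 0, 50: 0, 54: 0}
```

Emit:
play_rows(targets=[{"slide": [3, 0, 15], "roll": 0}, {"slide": [6, 0, 35], "roll": 0}, {"slide": [6, 0, 49], "roll": 0}, {"slide": [6, 0, 49], "roll": 0}, {"slide": [6, 0, 49], "roll": 0}])

```text
time: 5.25
tool_pos: [0.7048, 0.2176, 0.1134]
tool_rot: [-0.001, -0.047, 0.999, -0.0]
force: [-0.7, -0.4, -1.3]
opening: 0.043
```

```bash
python3 to.py .69 .2175 .113 5.5; python3 est.py s4 side
```

```text
t 5.25 pos [0.7048 0.2176 0.1134] tilt 0.11 yaw(-x) 5.44 F [-0.7 -0.4 -1.3] open 0.043
slide [14.8  1.3  0.4] roll -0.01
side N 250 tip 26.9 w0 -1.6 v0 3.3 res 0.0019 t rim pct [-0.1388 -0.1365 -0.1344 -0.1327]
{-110: 15, -106: 16, -102: 12, -98: 2, -94: 0, -90: 2, -86: 42, -82: 18, -78: 25, -74: 16, -70: 15, -66: 14, -62: 15, -58: 18, -54: 14, -50: 22, -46: 14, -42: 28, -38: 17, -34: 15, -30: 15, -26: 19, -22: 15, -18: 19, -14: 13, -10: 17, -6: 11, -2: 9, 2: 9, 6: 13, 10: 7, 14: 7, 18: 4, 22: 3, 26: 4, 30: 7, 34: 6, 38: 6, 42: 0, 46: 0, 50: 0, 54: 0}
```

View pics/s4_side.png

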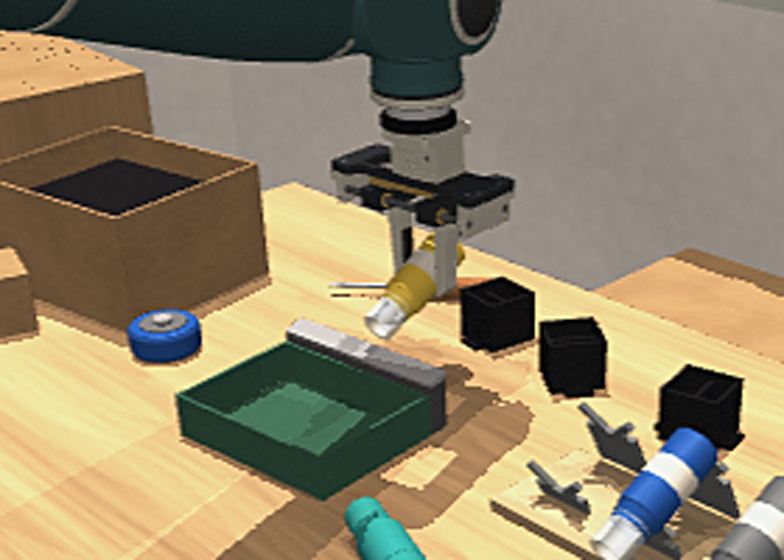

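Emit:
play_rows(targets=[{"slide": [0, 0, 0], "roll": 0}, {"slide": [4, 0, 0], "roll": 0}, {"slide": [8, 0, 0], "roll": 0}, {"slide": [11, 0, 0], "roll": 0}, {"slide": [14, 0, 0], "roll": 0}, {"slide": [17, 0, 0], "roll": 0}, {"slide": [20, 0, 0], "roll": 0}], grip_force=10)

```text
time: 5.88
tool_pos: [0.6867, 0.2167, 0.1163]
tool_rot: [0.003, -0.048, 0.999, 0.0]
force: [12.5, 0.3, 8.4]
opening: 0.0434
```

```bash
python3 to.py .68 .2175 .113 5.5; python3 est.py s5 side
```

```text
t 5.88 pos [0.6867 0.2167 0.1163] tilt 0.3 yaw(-x) 5.49 F [12.5  0.3  8.4] open 0.0434
slide [6.6 1.4 3.2] roll -0.0
side N 258 tip 29.8 w0 -1.1 v0 3.3 res 0.0021 t rim pct [-0.1218 -0.12   -0.1177 -0.1159]
{-110: 25, -106: 20, -102: 13, -98: 15, -94: 16, -90: 14, -86: 28, -82: 33, -78: 24, -74: 14, -70: 15, -66: 19, -62: 12, -58: 18, -54: 15, -50: 19, -46: 20, -42: 22, -38: 17, -34: 19, -30: 17, -26: 21, -22: 14, -18: 18, -14: 17, -10: 19, -6: 13, -2: 12, 2: 11, 6: 11, 10: 6, 14: 8, 18: 5, 22: 4, 26: 4, 30: 4, 34: 5, 38: 6, 42: 3, 46: 0, 50: 0, 54: 0}
```

View pics/s5_side.png

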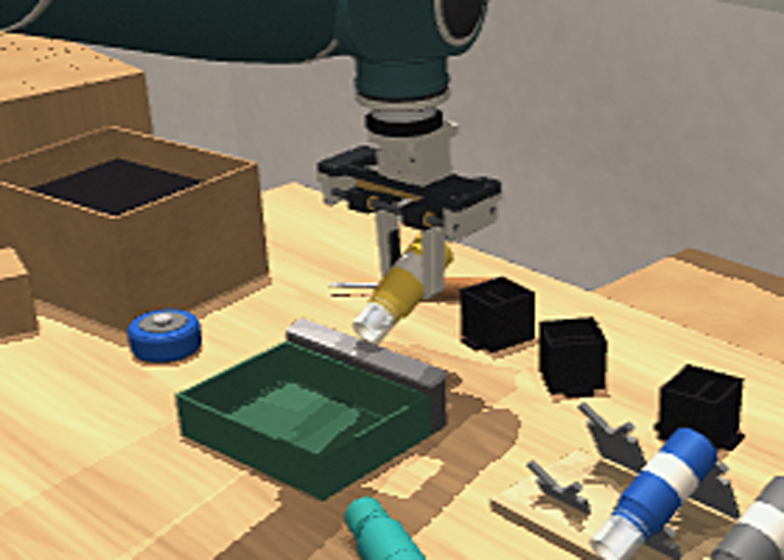

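The rim now rests on the bar's far edge at about (365,345). The tip has gone from 27° to 30°, so the pivot is working. Next I'll swing the bottle along an arc about that contact.

Emit:
play_rows(targets=[{"slide": [1, 0, 0], "roll": 0}, {"slide": [3, 0, -2], "roll": 0}, {"slide": [6, 0, -4.5], "roll": 0}, {"slide": [9, 0, -7.5], "roll": 0}, {"slide": [12, 0, -10.5], "roll": 0}, {"slide": [15, 0, -13], "roll": 0}], grip_force=6)

```text
time: 6.43
tool_pos: [0.6704, 0.2151, 0.1282]
tool_rot: [0.0, -0.048, 0.999, 0.0]
force: [4.1, -0.6, 1.6]
opening: 0.0435
```

```bash
python3 to.py .68 .2175 .113 5.5; python3 est.py s6 side
```

```text
t 6.43 pos [0.6704 0.2151 0.1282] tilt 0.05 yaw(-x) 5.49 F [ 4.1 -0.6  1.6] open 0.0435
slide [-9.8  1.4 15.2] roll -0.0
side N 263 tip 42.4 w0 -2.9 v0 3.2 res 0.0021 t rim pct [-0.1549 -0.1231 -0.1195 -0.118 ]
{-110: 19, -106: 21, -102: 20, -98: 17, -94: 19, -90: 15, -86: 16, -82: 17, -78: 35, -74: 15, -70: 19, -66: 18, -62: 16, -58: 17, -54: 18, -50: 19, -46: 18, -42: 17, -38: 20, -34: 19, -30: 18, -26: 18, -22: 20, -18: 18, -14: 20, -10: 14, -6: 17, -2: 16, 2: 16, 6: 10, 10: 10, 14: 9, 18: 11, 22: 7, 26: 5, 30: 7, 34: 6, 38: 7, 42: 4, 46: 2, 50: 0, 54: 0}
```

View pics/s6_side.png

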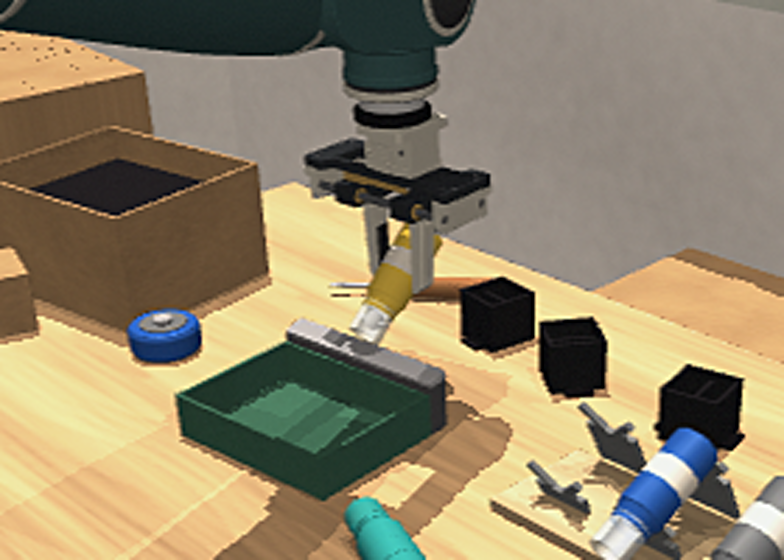

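Emit:
play_rows(targets=[{"slide": [3, 0, -2], "roll": 0}, {"slide": [6, 0, -4], "roll": 0}, {"slide": [9, 0, -6], "roll": 0}, {"slide": [12, 0, -7.5], "roll": 0}, {"slide": [15, 0, -9], "roll": 0}, {"slide": [18, 0, -10.5], "roll": 0}, {"slide": [20, 0, -11], "roll": 0}])

```text
time: 7.07
tool_pos: [0.6501, 0.2132, 0.1386]
tool_rot: [-0.0, -0.048, 0.999, -0.0]
force: [2.3, 0.0, 1.1]
opening: 0.0434
```

```bash
python3 to.py .68 .2175 .113 5.5; python3 est.py s7 side
```

```text
t 7.07 pos [0.6501 0.2132 0.1386] tilt 0.02 yaw(-x) 5.5 F [2.3 0.  1.1] open 0.0434
slide [-30.2   1.4  25.6] roll -0.0
side N 260 tip 56.3 w0 -5.9 v0 3.3 res 0.002 t rim pct [-0.1274 -0.1249 -0.1216 -0.1194]
{-110: 16, -106: 21, -102: 18, -98: 19, -94: 16, -90: 20, -86: 21, -82: 19, -78: 17, -74: 15, -70: 17, -66: 19, -62: 17, -58: 18, -54: 17, -50: 18, -46: 20, -42: 19, -38: 19, -34: 21, -30: 21, -26: 18, -22: 21, -18: 20, -14: 17, -10: 18, -6: 17, -2: 15, 2: 16, 6: 17, 10: 14, 14: 14, 18: 9, 22: 14, 26: 11, 30: 9, 34: 9, 38: 7, 42: 1, 46: 1, 50: 0, 54: 0}
```

View pics/s7_side.png

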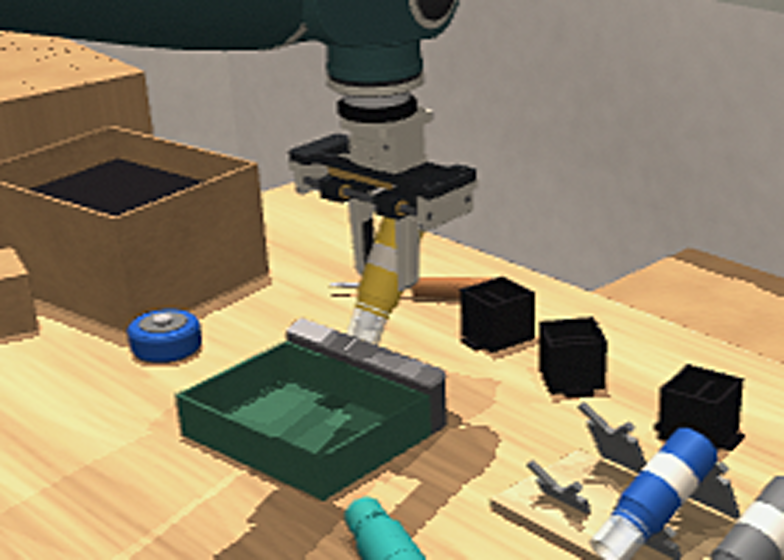

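The tip is now about 56°. I'll set the grip to 60 N, lift, and move the mouth over the inner half of the bar.

Emit:
play_rows(targets=[{"slide": [-1, 0, 0], "roll": 0}, {"slide": [-1, 0, 0], "roll": 0}, {"slide": [-1, 0, 0], "roll": 0}, {"slide": [0, 0, -10], "roll": 0}, {"slide": [4, 0, -24], "roll": 0}, {"slide": [12, 0, -36], "roll": 0}, {"slide": [20, 0, -44], "roll": 0}, {"slide": [20, 0, -44], "roll": 0}, {"slide": [20, 0, -44], "roll": 0}], grip_force=60)

```text
time: 7.87
tool_pos: [0.6304, 0.2114, 0.1838]
tool_rot: [0.001, -0.048, 0.999, 0.0]
force: [-0.1, -0.2, -1.6]
opening: 0.0434
```

```bash
python3 to.py .63 .2115 .137 5.5; python3 est.py s8 side
```

```text
t 7.87 pos [0.6304 0.2114 0.1838] tilt 0.11 yaw(-x) 5.5 F [-0.1 -0.2 -1.6] open 0.0434
slide [ 0.4  0.1 46.8] roll 0.0
side N 271 tip 57.4 w0 -4.3 v0 3.6 res 0.002 t rim pct [-0.0735 -0.0726 -0.0716 -0.0701]
{-110: 0, -106: 0, -102: 0, -98: 0, -94: 0, -90: 0, -86: 0, -82: 0, -78: 0, -74: 15, -70: 19, -66: 20, -62: 17, -58: 19, -54: 20, -50: 18, -46: 19, -42: 20, -38: 20, -34: 21, -30: 20, -26: 23, -22: 21, -18: 20, -14: 14, -10: 15, -6: 19, -2: 19, 2: 14, 6: 17, 10: 13, 14: 12, 18: 14, 22: 13, 26: 14, 30: 10, 34: 7, 38: 6, 42: 1, 46: 3, 50: 0, 54: 0}
```

View pics/s8_side.png

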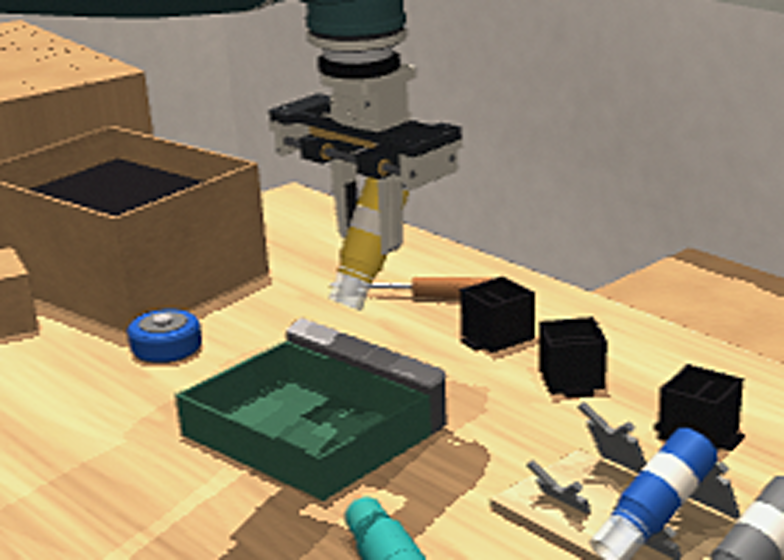

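Emit:
play_rows(targets=[{"slide": [0, 0, 2], "roll": 0}, {"slide": [0, 0, 16], "roll": 0}, {"slide": [0, 0, 34], "roll": 0}, {"slide": [0, 0, 52], "roll": 0}, {"slide": [0, 0, 52], "roll": 0}, {"slide": [0, 0, 30], "roll": 0}, {"slide": [0, 0, 5], "roll": 0}, {"slide": [0, 0, 0], "roll": 0}, {"slide": [0, 0, 0], "roll": 0}])

```text
time: 8.67
tool_pos: [0.6311, 0.2114, 0.1829]
tool_rot: [0.001, -0.048, 0.999, 0.0]
force: [0.3, -0.8, -1.1]
opening: 0.0432
```

```bash
python3 to.py .63 .2115 .137 5.5; python3 est.py s9 side
```

```text
t 8.67 pos [0.6311 0.2114 0.1829] tilt 0.1 yaw(-x) 5.49 F [ 0.3 -0.8 -1.1] open 0.0432
slide [ 1.2  0.1 45.9] roll -0.0
side N 247 tip 53.5 w0 -3.7 v0 3.3 res 0.002 t rim pct [-0.0671 -0.0668 -0.0665 -0.0654]
{-110: 0, -106: 0, -102: 0, -98: 0, -94: 0, -90: 0, -86: 0, -82: 0, -78: 0, -74: 0, -70: 10, -66: 20, -62: 19, -58: 19, -54: 18, -50: 21, -46: 16, -42: 21, -38: 19, -34: 19, -30: 22, -26: 24, -22: 19, -18: 20, -14: 16, -10: 19, -6: 15, -2: 16, 2: 16, 6: 18, 10: 14, 14: 13, 18: 14, 22: 10, 26: 10, 30: 11, 34: 8, 38: 6, 42: 6, 46: 5, 50: 1, 54: 0}
```

View pics/s9_side.png

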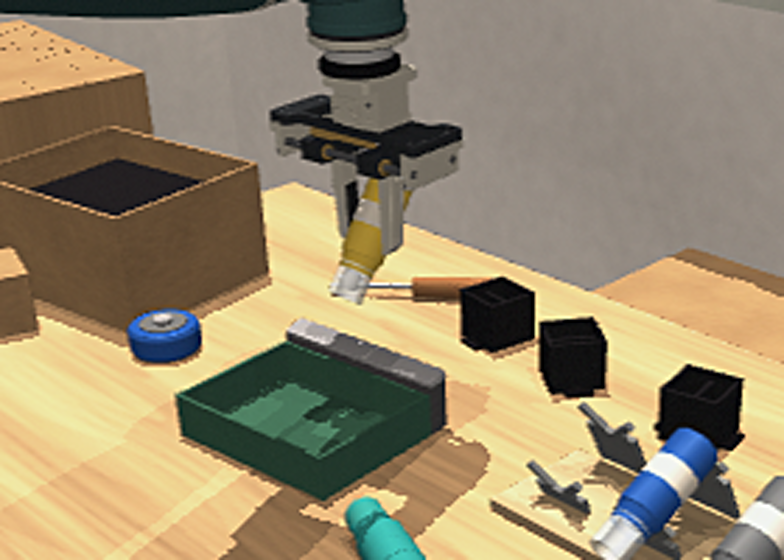

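```bash
python3 - <<'E'
from h import *
t,_=viewer.snapshot("side"); u,_=viewer.snapshot("top")
a=cv2.resize(t[95:215,135:245],None,fx=5,fy=5,interpolation=cv2.INTER_CUBIC)
b=cv2.resize(u[140:240,85:195],None,fx=2.3,fy=6*.92,interpolation=cv2.INTER_CUBIC)
b=cv2.resize(u[140:240,85:195],(0,0),fx=2.2,fy=2.2,interpolation=cv2.INTER_CUBIC)
c=np.zeros((600,800,3),np.uint8); c[:a.shape[0],:a.shape[1]]=a; c[:b.shape[0],555:555+b.shape[1]]=b[:, :245]
cv2.imwrite("pics/z1.png",c)
E
```

```text
(no output)
```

View pics/z1.png

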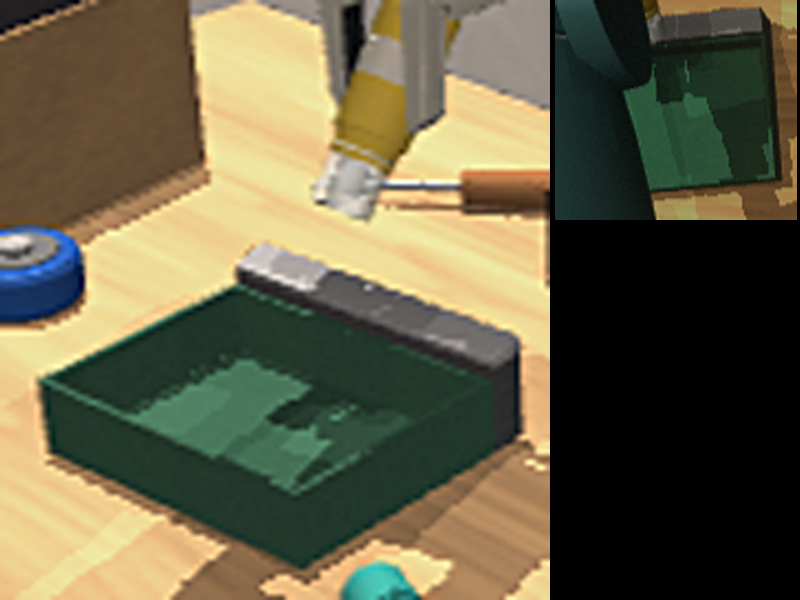

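Emit:
play_rows(targets=[{"slide": [0, 0, 5], "roll": 0}, {"slide": [0, 0, 20], "roll": 0}, {"slide": [0, 0, 40], "roll": 0}, {"slide": [0, 0, 60], "roll": 0}, {"slide": [0, 0, 50], "roll": 0}, {"slide": [0, 0, 30], "roll": 0}, {"slide": [0, 0, 20], "roll": 0}, {"slide": [0, 0, 20], "roll": 0}])

```text
time: 9.48
tool_pos: [0.6313, 0.2116, 0.1645]
tool_rot: [0.001, -0.048, 0.999, 0.0]
force: [-0.0, 0.1, -1.5]
opening: 0.0431
```

```bash
cat > z.py <<'E'
import sys
from est import *
t,d=viewer.snapshot("side"); u,_=viewer.snapshot("top"); est("side",t,d)
a=cv2.resize(t[95:215,135:245],None,fx=5,fy=5,interpolation=cv2.INTER_CUBIC)
b=cv2.resize(u[140:240,85:195],(0,0),fx=2.2,fy=2.2,interpolation=cv2.INTER_CUBIC)
c=np.zeros((600,800,3),np.uint8); c[:a.shape[0],:a.shape[1]]=a; c[:b.shape[0],555:555+b.shape[1]]=b[:, :245]
cv2.imwrite(f"pics/{sys.argv[1]}.png",c)
E
python3 to.py .63 .2115 .137 5.5; python3 z.py z2
```

```text
t 9.48 pos [0.6313 0.2116 0.1645] tilt 0.16 yaw(-x) 5.5 F [-0.   0.1 -1.5] open 0.0431
slide [ 1.4  0.1 27.5] roll -0.0
side N 217 tip 50.2 w0 -0.6 v0 3.4 res 0.002 t rim pct [-0.0618 -0.0614 -0.0609 -0.0602]
{-110: 0, -106: 0, -102: 0, -98: 0, -94: 0, -90: 0, -86: 0, -82: 0, -78: 0, -74: 0, -70: 0, -66: 0, -62: 25, -58: 20, -54: 19, -50: 18, -46: 18, -42: 19, -38: 21, -34: 17, -30: 19, -26: 20, -22: 22, -18: 21, -14: 19, -10: 16, -6: 15, -2: 15, 2: 17, 6: 13, 10: 16, 14: 12, 18: 12, 22: 11, 26: 7, 30: 8, 34: 4, 38: 4, 42: 6, 46: 3, 50: 2, 54: 0}
```

View pics/z2.png

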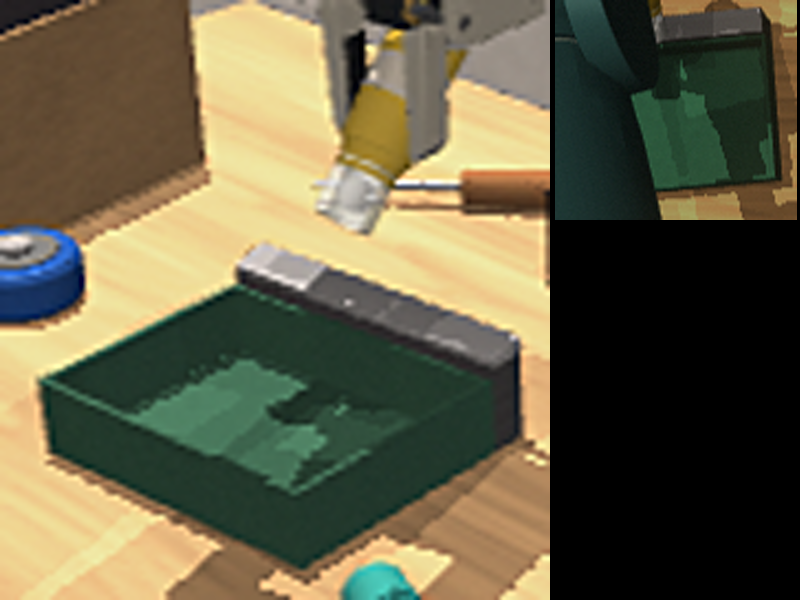

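The ball isn't in the tray yet, so it's presumably still in the neck. The grip has slipped about 22 mm along the bottle, and the base is now only a few mm from the gripper body. I'll tip the bottle back to about 27° against the bar with a light grip, lay it in its cradle, and regrip.

Emit:
play_rows(targets=[{"slide": [0, 0, 15], "roll": 0}, {"slide": [0, 0, 30], "roll": 0}, {"slide": [0, 0, 40], "roll": 0}, {"slide": [0, 0, 46], "roll": 0}, {"slide": [-4, 0, 49], "roll": 0}, {"slide": [-8, 0, 52], "roll": 0}, {"slide": [-12, 0, 55], "roll": 0}, {"slide": [-16, 0, 58], "roll": 0}, {"slide": [-20, 0, 61], "roll": 0}, {"slide": [-22, 0, 63], "roll": 0}], grip_force=6)

```text
time: 10.42
tool_pos: [0.6532, 0.2135, 0.0993]
tool_rot: [0.0, -0.048, 0.999, 0.0]
force: [-0.2, -0.3, -1.6]
opening: 0.0438
```

```bash
python3 to.py .63 .2115 .137 5.5; python3 z.py z3
```

```text
t 10.42 pos [0.6532 0.2135 0.0993] tilt 0.01 yaw(-x) 5.49 F [-0.2 -0.3 -1.6] open 0.0438
slide [ 23.2   0.3 -37.7] roll -0.0
side N 213 tip 23.1 w0 -2.5 v0 3.6 res 0.0021 t rim pct [-0.0718 -0.0692 -0.0677 -0.0668]
{-110: 0, -106: 0, -102: 0, -98: 0, -94: 0, -90: 0, -86: 0, -82: 4, -78: 5, -74: 11, -70: 24, -66: 39, -62: 37, -58: 29, -54: 20, -50: 21, -46: 23, -42: 12, -38: 19, -34: 17, -30: 17, -26: 21, -22: 22, -18: 18, -14: 17, -10: 14, -6: 11, -2: 15, 2: 9, 6: 8, 10: 7, 14: 6, 18: 3, 22: 3, 26: 4, 30: 5, 34: 7, 38: 7, 42: 8, 46: 8, 50: 4, 54: 3}
```

View pics/z3.png

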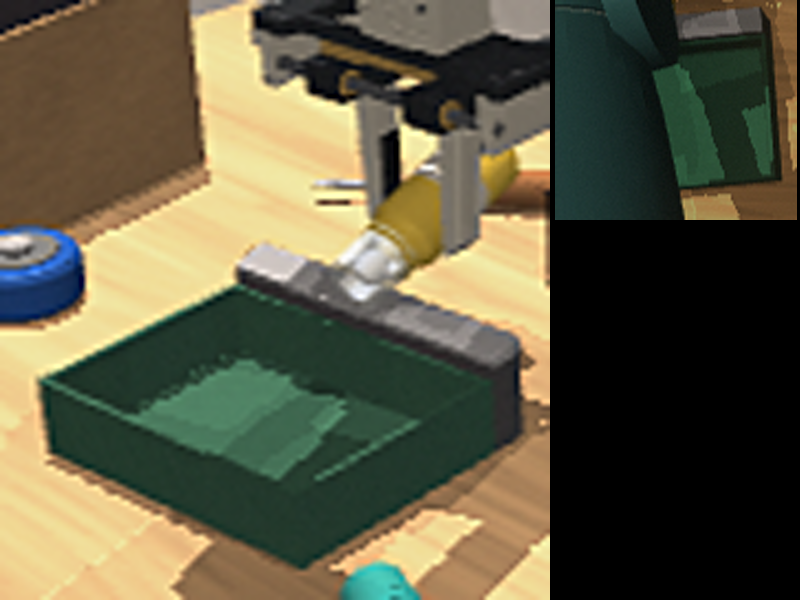

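The ball is visible in the clear neck at about (375,258), and the tip is 23°. I'll grip firmly and carry the bottle to the cradle.

Emit:
play_rows(targets=[{"slide": [0, 0, 0], "roll": 0}, {"slide": [0, 0, 0], "roll": 0}, {"slide": [0, 0, -15], "roll": 0}, {"slide": [0, 0, -40], "roll": 0}, {"slide": [0, 0, -65], "roll": 0}, {"slide": [0, 0, -65], "roll": 0}], grip_force=60)

```text
time: 11.02
tool_pos: [0.654, 0.2139, 0.1718]
tool_rot: [0.004, -0.048, 0.999, 0.001]
force: [-0.4, 0.3, 0.8]
opening: 0.0429
```

```bash
python3 to.py .592 -.0785 .165 -.5; python3 est.py s10 side
```

```text
t 11.02 pos [0.654  0.2139 0.1718] tilt 0.43 yaw(-x) 5.5 F [-0.4  0.3  0.8] open 0.0429
slide [  89.8 -285.1    5.7] roll 1.2
side N 235 tip 22.4 w0 -0.4 v0 3.9 res 0.0021 t rim pct [-0.0656 -0.0638 -0.0631 -0.0624]
{-110: 0, -106: 0, -102: 0, -98: 0, -94: 0, -90: 0, -86: 0, -82: 0, -78: 0, -74: 0, -70: 0, -66: 23, -62: 42, -58: 20, -54: 24, -50: 15, -46: 16, -42: 16, -38: 15, -34: 22, -30: 15, -26: 23, -22: 27, -18: 17, -14: 19, -10: 15, -6: 15, -2: 12, 2: 13, 6: 9, 10: 7, 14: 4, 18: 3, 22: 2, 26: 4, 30: 8, 34: 5, 38: 9, 42: 13, 46: 10, 50: 7, 54: 4}
```

Emit:
play_rows(targets=[{"slide": [8, -25, 0], "roll": 0.1}, {"slide": [18, -55, 0], "roll": 0.3}, {"slide": [29, -90, 0], "roll": 0.4}, {"slide": [40, -125, 0], "roll": 0.6}, {"slide": [51, -160, 0], "roll": 0.7}, {"slide": [62, -195, 0], "roll": 0.9}, {"slide": [73, -230, 0], "roll": 1.0}, {"slide": [82, -260, 0], "roll": 1.1}, {"slide": [88, -278, 0], "roll": 1.2}, {"slide": [90, -285, 10], "roll": 1.2}, {"slide": [90, -285, 25], "roll": 1.2}, {"slide": [90, -285, 25], "roll": 1.2}])

```text
time: 12.07
tool_pos: [0.589, -0.0782, 0.1355]
tool_rot: [-0.002, 0.005, 1.0, 0.001]
force: [-1.4, 0.1, -2.9]
opening: 0.043
```

```bash
python3 to.py .592 -.0785 .067 -.5; python3 - <<'E'
from est import *
t,d=viewer.snapshot("side"); est("side",t,d)
cv2.imwrite("pics/s11.png",cv2.resize(t[60:260,190:390],None,fx=3,fy=3,interpolation=cv2.INTER_CUBIC))
E
```

```text
t 12.07 pos [ 0.589  -0.0782  0.1355] tilt 0.25 yaw(-x) -0.52 F [-1.4  0.1 -2.9] open 0.043
slide [-3.3 -0.3 68.5] roll -0.0
side N 304 tip 22.8 w0 -4.5 v0 2.9 res 0.0016 t rim pct [-0.0654 -0.0651 -0.0642 -0.0639]
{-110: 0, -106: 0, -102: 0, -98: 0, -94: 0, -90: 0, -86: 0, -82: 0, -78: 0, -74: 0, -70: 0, -66: 57, -62: 36, -58: 30, -54: 24, -50: 25, -46: 24, -42: 24, -38: 24, -34: 29, -30: 23, -26: 32, -22: 37, -18: 21, -14: 28, -10: 26, -6: 20, -2: 19, 2: 18, 6: 14, 10: 11, 14: 9, 18: 6, 22: 4, 26: 8, 30: 9, 34: 10, 38: 11, 42: 6, 46: 6, 50: 3, 54: 0}
```

View pics/s11.png

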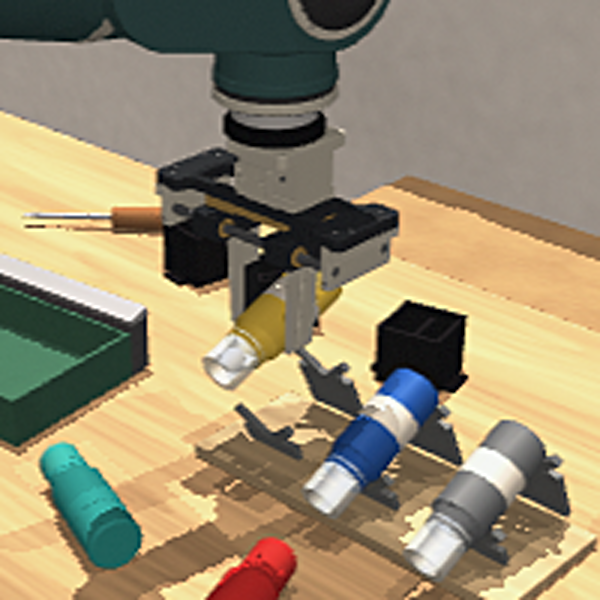

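```bash
python3 - <<'E'
from h import *
for n in ("side",):
    t,d=viewer.snapshot(n); C=cloud(n,d)
    m=(d>0)&(C[...,0]>.55)&(C[...,0]<.67)&(abs(C[...,1]+.078)<.05)&(C[...,2]>.02)&(C[...,2]<.1)
    P=C[m]; P=P[P[:,0]<.605]
    for lo in np.arange(-.13,-.03,.006):
        k=(P[:,1]>lo)&(P[:,1]<lo+.006)&(P[:,2]<.07)
        if k.any(): print(lo.round(3),k.sum(),"x",P[k,0].min().round(3),P[k,0].max().round(3),"zmax",P[k,2].max().round(3),"x at zmax",P[k][P[k,2].argmax()].round(3))
E
```

```text
-0.112 8 x 0.573 0.584 zmax 0.053 x at zmax [ 0.575 -0.108  0.053]
-0.106 19 x 0.572 0.592 zmax 0.054 x at zmax [ 0.577 -0.104  0.054]
-0.1 11 x 0.577 0.588 zmax 0.05 x at zmax [ 0.58  -0.098  0.05 ]
-0.094 10 x 0.581 0.589 zmax 0.044 x at zmax [ 0.582 -0.093  0.044]
-0.088 9 x 0.582 0.587 zmax 0.04 x at zmax [ 0.585 -0.087  0.04 ]
-0.082 7 x 0.582 0.587 zmax 0.033 x at zmax [ 0.582 -0.076  0.033]
-0.076 11 x 0.582 0.591 zmax 0.037 x at zmax [ 0.585 -0.074  0.037]
-0.07 13 x 0.581 0.589 zmax 0.042 x at zmax [ 0.583 -0.07   0.042]
-0.064 18 x 0.577 0.587 zmax 0.047 x at zmax [ 0.581 -0.061  0.047]
-0.058 18 x 0.574 0.588 zmax 0.054 x at zmax [ 0.574 -0.054  0.054]
-0.052 8 x 0.576 0.588 zmax 0.054 x at zmax [ 0.577 -0.051  0.054]
```

Emit:
play_rows(targets=[{"slide": [-3, 0, 15], "roll": 0}, {"slide": [-5, 0, 32], "roll": 0}, {"slide": [-5, 0, 48], "roll": 0}, {"slide": [-5, 0, 56], "roll": 0}, {"slide": [-5, 0, 60], "roll": 0}, {"slide": [-5, 0, 63], "roll": 0}, {"slide": [-5, 0, 64], "roll": 0}])

```text
time: 12.75
tool_pos: [0.5955, -0.0786, 0.076]
tool_rot: [0.0, 0.004, 1.0, -0.0]
force: [-1.8, -0.7, -0.0]
opening: 0.0431
```

```bash
python3 to.py .594 -.0785 .071 -.5; python3 - <<'E'
from est import *
t,d=viewer.snapshot("side"); est("side",t,d)
cv2.imwrite("pics/s12.png",cv2.resize(t[60:260,190:390],None,fx=3,fy=3,interpolation=cv2.INTER_CUBIC))
E
```

```text
t 12.75 pos [ 0.5955 -0.0786  0.076 ] tilt 0.04 yaw(-x) -0.48 F [-1.8 -0.7 -0. ] open 0.0431
slide [1.5 0.1 5. ] roll 0.0
side N 277 tip 23.8 w0 -3.3 v0 3.4 res 0.0022 t rim pct [-0.1386 -0.1367 -0.1332 -0.0644]
{-110: 0, -106: 0, -102: 0, -98: 0, -94: 0, -90: 0, -86: 0, -82: 0, -78: 0, -74: 0, -70: 0, -66: 48, -62: 32, -58: 27, -54: 22, -50: 24, -46: 22, -42: 17, -38: 29, -34: 19, -30: 28, -26: 32, -22: 29, -18: 33, -14: 18, -10: 24, -6: 17, -2: 19, 2: 15, 6: 18, 10: 15, 14: 8, 18: 9, 22: 6, 26: 9, 30: 10, 34: 7, 38: 7, 42: 5, 46: 2, 50: 0, 54: 0}
```

View pics/s12.png

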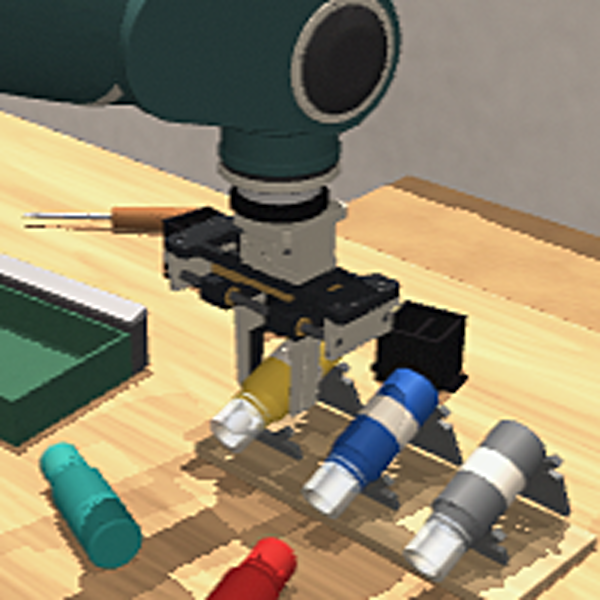

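Emit:
play_rows(targets=[{"slide": [0, 0, 2], "roll": 0}, {"slide": [0, 0, 3.5], "roll": 0}, {"slide": [0, 0, 4.5], "roll": 0}, {"slide": [0, 0, 5], "roll": 0}])

```text
time: 13.13
tool_pos: [0.5959, -0.0792, 0.0718]
tool_rot: [0.001, 0.005, 1.0, -0.0]
force: [-1.7, -1.6, 7.5]
opening: 0.0431
```

```bash
python3 to.py .594 -.0785 .071 -.5
```

```text
t 13.13 pos [ 0.5959 -0.0792  0.0718] tilt 0.13 yaw(-x) -0.52 F [-1.7 -1.6  7.5] open 0.0431
slide [1.9 0.7 0.8] roll -0.0
```

Emit:
play_rows(targets=[{"slide": [0, 0, 0], "roll": 0}, {"slide": [0, 0, 0], "roll": 0}, {"slide": [0, 0, 0], "roll": 0}], grip_force=3)

```text
time: 13.38
tool_pos: [0.5953, -0.079, 0.0708]
tool_rot: [0.0, 0.004, 1.0, -0.0]
force: [1.3, -1.1, 1.9]
opening: 0.0441
```

Emit:
play_rows(targets=[{"slide": [0, 0, 0], "roll": 0}, {"slide": [0, 0, 0], "roll": 0}, {"slide": [0, 0, 0], "roll": 0}, {"slide": [0, 0, 0], "roll": 0}, {"slide": [0, 0, -10], "roll": 0}, {"slide": [0, 0, -30], "roll": 0}, {"slide": [0, 0, -60], "roll": 0}, {"slide": [0, 0, -90], "roll": 0}, {"slide": [0, 0, -90], "roll": 0}], gripper=0.85)

```text
time: 14.13
tool_pos: [0.5971, -0.0792, 0.1677]
tool_rot: [0.004, 0.004, 1.0, -0.001]
force: [1.2, -0.3, 0.7]
opening: 0.0794
```

```bash
cat > fit2.py <<'E'
from h import *
import sys
from scipy.optimize import least_squares
n="side"; img,d=viewer.snapshot(n); C=cloud(n,d)
cv2.imwrite(f"pics/{sys.argv[1]}.png",cv2.resize(img[60:260,190:390],None,fx=3,fy=3,interpolation=cv2.INTER_CUBIC))
m=(C[...,0]>.52)&(C[...,0]<.69)&(np.abs(C[...,1]+.079)<.032)&(C[...,2]>.035)&(C[...,2]<.13)&(d>0)
P=C[m]; h=cv2.cvtColor(img,cv2.COLOR_BGR2HSV)[m]
B=P[(h[:,1]>120)&(h[:,0]>15)&(h[:,0]<36)]; B=B[(B[:,0]>.582)]
def ax(q): return np.array([np.cos(q[3])*np.cos(q[2]),np.sin(q[2])*np.cos(q[3]),np.sin(q[3])])
def f(q):
    v=B-np.array([.61,q[0],q[1]]); a=ax(q); return np.linalg.norm(v-np.outer(v@a,a),axis=1)-.022
s=least_squares(f,[-.079,.072,0,.436],loss='soft_l1',f_scale=.002); q=s.x
c=np.array([.61,q[0],q[1]]); a=ax(q); t=(P-c)@a; rad=np.linalg.norm(P-c-np.outer(t,a),axis=1)
print(len(B),q.round(4),np.degrees(q[2:]).round(1),"rim..base",np.percentile(t[rad<.025],[.5,2,98,99.5]).round(4))
E
python3 to.py .594 -.0785 .071 -.5; python3 fit2.py s13
```

```text
t 14.13 pos [ 0.5971 -0.0792  0.1677] tilt 0.45 yaw(-x) -0.51 F [ 1.2 -0.3  0.7] open 0.0794
slide [ 3.8  0.8 96.7] roll -0.0
311 [-7.680e-02  7.410e-02  4.000e-04  4.415e-01] [ 0.  25.3] rim..base [-0.0807 -0.0794  0.0422  0.0444]
```

View pics/s13.png

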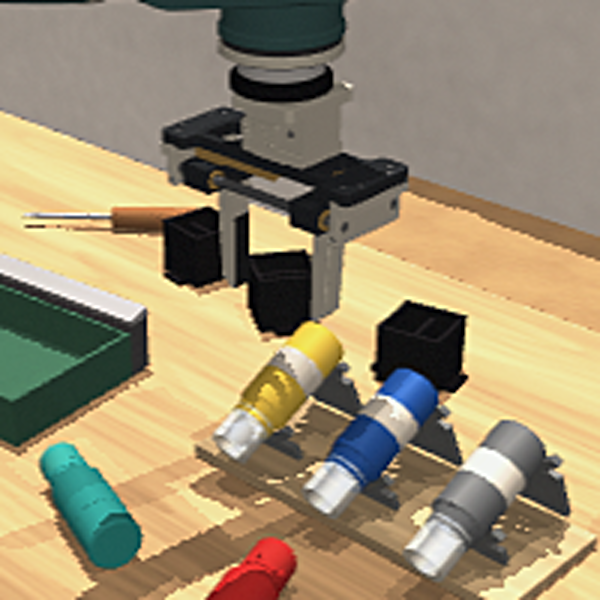

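The bottle is back in the cradle, about 4 mm uphill of its start, with the axis at 25°. I'll regrip it about 12 mm towards the base, so it can slip a little before the base nears the gripper.

Emit:
play_rows(targets=[{"slide": [-15, -0.5, 0], "roll": 0}, {"slide": [-27, -0.5, 15], "roll": 0}, {"slide": [-27, -0.5, 40], "roll": 0}, {"slide": [-27, -0.5, 65], "roll": 0}, {"slide": [-27, -0.5, 82], "roll": 0}, {"slide": [-27, -0.5, 89], "roll": 0}, {"slide": [-27, -0.5, 89], "roll": 0}, {"slide": [-27, -0.5, 89], "roll": 0}], gripper=0.85)

```text
time: 14.85
tool_pos: [0.6223, -0.0797, 0.0721]
tool_rot: [0.0, 0.004, 1.0, -0.0]
force: [0.3, -0.5, 0.9]
opening: 0.0791
```

Emit:
play_rows(targets=[{"slide": [0, 0, 0], "roll": 0}, {"slide": [0, 0, 0], "roll": 0}, {"slide": [0, 0, 0], "roll": 0}, {"slide": [0, 0, 0], "roll": 0}, {"slide": [0, 0, 0], "roll": 0}, {"slide": [0, 0, 0], "roll": 0}, {"slide": [0, 0, -10], "roll": 0}, {"slide": [0, 0, -30], "roll": 0}, {"slide": [0, 0, -55], "roll": 0}, {"slide": [0, 0, -85], "roll": 0}, {"slide": [0, 0, -85], "roll": 0}], gripper=0, grip_force=60)

```text
time: 15.77
tool_pos: [0.624, -0.0799, 0.1634]
tool_rot: [0.004, 0.004, 1.0, -0.001]
force: [0.9, 0.0, 0.1]
opening: 0.0429
```

```bash
python3 to.py .712 .219 .165 5.5;  python3 - <<'E'
from est import *
t,d=viewer.snapshot("side"); est("side",t,d)
E
```

```text
t 15.77 pos [ 0.624  -0.0799  0.1634] tilt 0.42 yaw(-x) -0.5 F [0.9 0.  0.1] open 0.0429
slide [-85.4 299.7  -1.3] roll -1.2
side N 389 tip 27.4 w0 11.1 v0 2.4 res 0.0016 t rim pct [-0.0945 -0.0941 -0.0937 -0.0933]
{-110: 0, -106: 0, -102: 0, -98: 7, -94: 60, -90: 34, -86: 29, -82: 22, -78: 23, -74: 27, -70: 22, -66: 28, -62: 26, -58: 28, -54: 34, -50: 32, -46: 32, -42: 26, -38: 28, -34: 27, -30: 31, -26: 24, -22: 30, -18: 28, -14: 30, -10: 22, -6: 20, -2: 18, 2: 15, 6: 17, 10: 11, 14: 12, 18: 9, 22: 4, 26: 1, 30: 0, 34: 0, 38: 0, 42: 0, 46: 0, 50: 0, 54: 0}
```

Emit:
play_rows(targets=[{"slide": [-8, 20, 0], "roll": -0.1}, {"slide": [-18, 50, 0], "roll": -0.2}, {"slide": [-28, 85, 0], "roll": -0.4}, {"slide": [-38, 120, 0], "roll": -0.5}, {"slide": [-48, 155, 0], "roll": -0.7}, {"slide": [-58, 190, 0], "roll": -0.8}, {"slide": [-68, 225, 0], "roll": -0.9}, {"slide": [-78, 262, 0], "roll": -1.1}, {"slide": [-85, 285, 5], "roll": -1.2}, {"slide": [-87, 299, 20], "roll": -1.2}, {"slide": [-87, 299, 40], "roll": -1.2}, {"slide": [-87, 299, 50], "roll": -1.2}])

```text
time: 16.82
tool_pos: [0.7106, 0.2187, 0.1022]
tool_rot: [-0.002, -0.048, 0.999, -0.001]
force: [-0.2, -0.2, -2.9]
opening: 0.0431
```

```bash
python3 to.py .713 .219 .107 5.5;  python3 - <<'E'
from est import *
t,d=viewer.snapshot("side"); est("side",t,d)
E
```

```text
t 16.82 pos [0.7106 0.2187 0.1022] tilt 0.24 yaw(-x) 5.53 F [-0.2 -0.2 -2.9] open 0.0431
slide [-2.4  0.1 -4.8] roll 0.01
side N 254 tip 26.2 w0 9.6 v0 4.2 res 0.0022 t rim pct [-0.1417 -0.1397 -0.1372 -0.1363]
{-110: 16, -106: 15, -102: 5, -98: 1, -94: 43, -90: 25, -86: 18, -82: 18, -78: 12, -74: 17, -70: 14, -66: 18, -62: 18, -58: 18, -54: 17, -50: 23, -46: 19, -42: 15, -38: 17, -34: 15, -30: 15, -26: 11, -22: 17, -18: 17, -14: 20, -10: 18, -6: 14, -2: 11, 2: 8, 6: 12, 10: 6, 14: 6, 18: 3, 22: 6, 26: 3, 30: 3, 34: 0, 38: 0, 42: 0, 46: 0, 50: 0, 54: 0}
```

Emit:
play_rows(targets=[{"slide": [0, 0, 0], "roll": 0}, {"slide": [0, 0, 0], "roll": 0}], grip_force=7)

```text
time: 17.03
tool_pos: [0.7119, 0.2177, 0.1069]
tool_rot: [0.0, -0.047, 0.999, -0.0]
force: [-0.6, -0.4, -1.4]
opening: 0.0439
```

Emit:
play_rows(targets=[{"slide": [6, 0, 0], "roll": 0}, {"slide": [11, 0, 0], "roll": 0}, {"slide": [15, 0, 0], "roll": 0}, {"slide": [19, 0, -3], "roll": 0}, {"slide": [23, 0, -7.5], "roll": 0}, {"slide": [27, 0, -12], "roll": 0}, {"slide": [31, 0, -16], "roll": 0}])

```text
time: 17.62
tool_pos: [0.6807, 0.2154, 0.1237]
tool_rot: [0.001, -0.048, 0.999, 0.0]
force: [2.2, -0.8, 0.6]
opening: 0.0435
```

```bash
python3 to.py .713 .219 .107 5.5;  python3 z.py z4
```

```text
t 17.62 pos [0.6807 0.2154 0.1237] tilt 0.07 yaw(-x) 5.49 F [ 2.2 -0.8  0.6] open 0.0435
slide [-32.5   0.4  16.7] roll -0.0
side N 271 tip 44.6 w0 6.6 v0 2.9 res 0.0021 t rim pct [-0.1728 -0.1707 -0.1679 -0.1641]
{-110: 17, -106: 16, -102: 18, -98: 16, -94: 17, -90: 27, -86: 19, -82: 16, -78: 19, -74: 17, -70: 19, -66: 18, -62: 19, -58: 17, -54: 16, -50: 21, -46: 19, -42: 18, -38: 17, -34: 19, -30: 19, -26: 18, -22: 14, -18: 19, -14: 15, -10: 18, -6: 17, -2: 14, 2: 14, 6: 12, 10: 11, 14: 11, 18: 8, 22: 9, 26: 2, 30: 1, 34: 1, 38: 0, 42: 0, 46: 0, 50: 0, 54: 0}
```

View pics/z4.png

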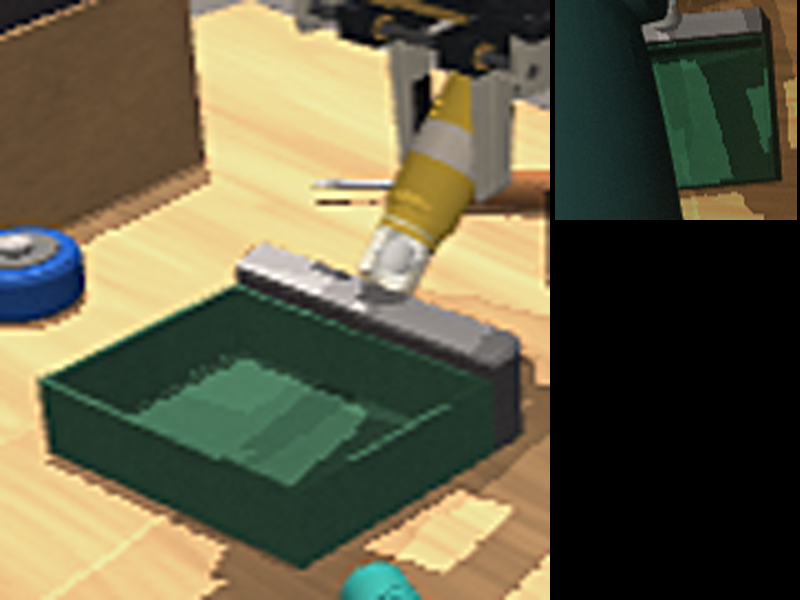

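The tip is 44.6°, and the ball is still visible in the neck at about (400,255). I'll continue the arc to about 59°, then grip firmly and lift.

Emit:
play_rows(targets=[{"slide": [4.5, 0, -3], "roll": 0}, {"slide": [9, 0, -6], "roll": 0}, {"slide": [13.5, 0, -8.5], "roll": 0}, {"slide": [18, 0, -10.5], "roll": 0}, {"slide": [23, 0, -12.5], "roll": 0}])

```text
time: 18.13
tool_pos: [0.6579, 0.2133, 0.1354]
tool_rot: [0.0, -0.048, 0.999, -0.0]
force: [3.6, -0.8, 3.6]
opening: 0.044
```

Emit:
play_rows(targets=[{"slide": [-1, 0, 0], "roll": 0}, {"slide": [-1, 0, 0], "roll": 0}, {"slide": [-1, 0, -2], "roll": 0}, {"slide": [0, 0, -15], "roll": 0}, {"slide": [8, 0, -30], "roll": 0}, {"slide": [16, 0, -40], "roll": 0}, {"slide": [20, 0, -42], "roll": 0}, {"slide": [20, 0, -42], "roll": 0}, {"slide": [20, 0, -42], "roll": 0}], grip_force=60)

```text
time: 18.88
tool_pos: [0.6379, 0.2115, 0.1773]
tool_rot: [0.0, -0.048, 0.999, 0.0]
force: [0.2, 0.5, -0.8]
opening: 0.043
```

```bash
python3 to.py .63 .2115 .137 5.5;  python3 z.py z5
```

```text
t 18.88 pos [0.6379 0.2115 0.1773] tilt 0.03 yaw(-x) 5.5 F [ 0.2  0.5 -0.8] open 0.043
slide [ 7.9  0.8 40.3] roll 0.0
side N 288 tip 59.9 w0 4.4 v0 3.3 res 0.0019 t rim pct [-0.0827 -0.0824 -0.0812 -0.0799]
{-110: 0, -106: 0, -102: 0, -98: 0, -94: 0, -90: 0, -86: 4, -82: 20, -78: 17, -74: 20, -70: 18, -66: 18, -62: 20, -58: 17, -54: 20, -50: 20, -46: 19, -42: 21, -38: 23, -34: 21, -30: 20, -26: 20, -22: 23, -18: 18, -14: 18, -10: 16, -6: 15, -2: 14, 2: 19, 6: 15, 10: 14, 14: 16, 18: 14, 22: 15, 26: 11, 30: 2, 34: 0, 38: 0, 42: 0, 46: 0, 50: 0, 54: 0}
```

View pics/z5.png

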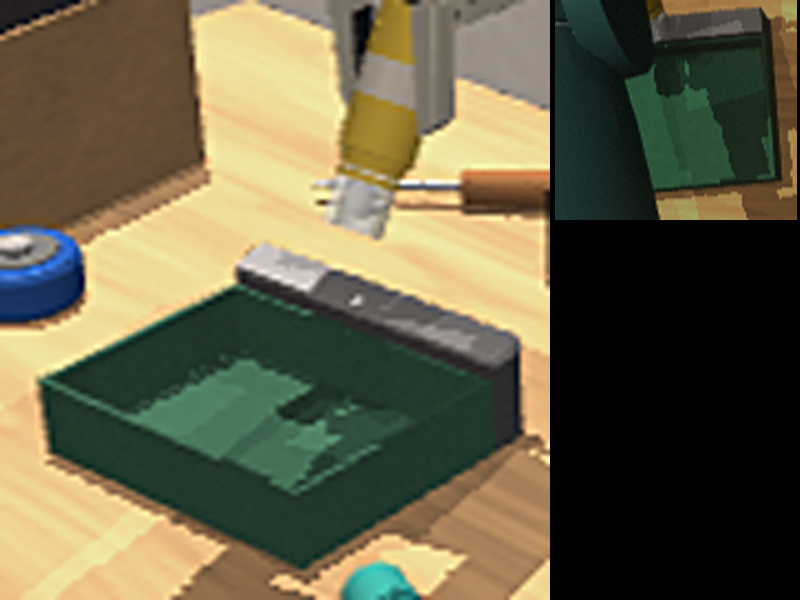

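Emit:
play_rows(targets=[{"slide": [6, 0, 0], "roll": 0}, {"slide": [7, 0, 4], "roll": 0}, {"slide": [7, 0, 23], "roll": 0}, {"slide": [7, 0, 44], "roll": 0}, {"slide": [7, 0, 34], "roll": 0}, {"slide": [7, 0, 15], "roll": 0}, {"slide": [7, 0, 5], "roll": 0}, {"slide": [7, 0, 5], "roll": 0}])

```text
time: 19.65
tool_pos: [0.632, 0.211, 0.175]
tool_rot: [0.002, -0.048, 0.999, 0.0]
force: [0.5, 0.3, -1.3]
opening: 0.0436
```

```bash
python3 to.py .63 .2115 .137 5.5;  python3 z.py z6
```

```text
t 19.65 pos [0.632 0.211 0.175] tilt 0.21 yaw(-x) 5.49 F [ 0.5  0.3 -1.3] open 0.0436
slide [ 2.1  0.6 38. ] roll -0.0
side N 254 tip 59.8 w0 6.6 v0 3.0 res 0.002 t rim pct [-0.0776 -0.0768 -0.0753 -0.0734]
{-110: 0, -106: 0, -102: 0, -98: 0, -94: 0, -90: 0, -86: 0, -82: 0, -78: 16, -74: 18, -70: 19, -66: 19, -62: 17, -58: 19, -54: 20, -50: 18, -46: 18, -42: 21, -38: 22, -34: 19, -30: 23, -26: 22, -22: 18, -18: 21, -14: 16, -10: 16, -6: 17, -2: 19, 2: 16, 6: 13, 10: 16, 14: 14, 18: 16, 22: 14, 26: 6, 30: 1, 34: 1, 38: 2, 42: 0, 46: 0, 50: 0, 54: 0}
```

View pics/z6.png

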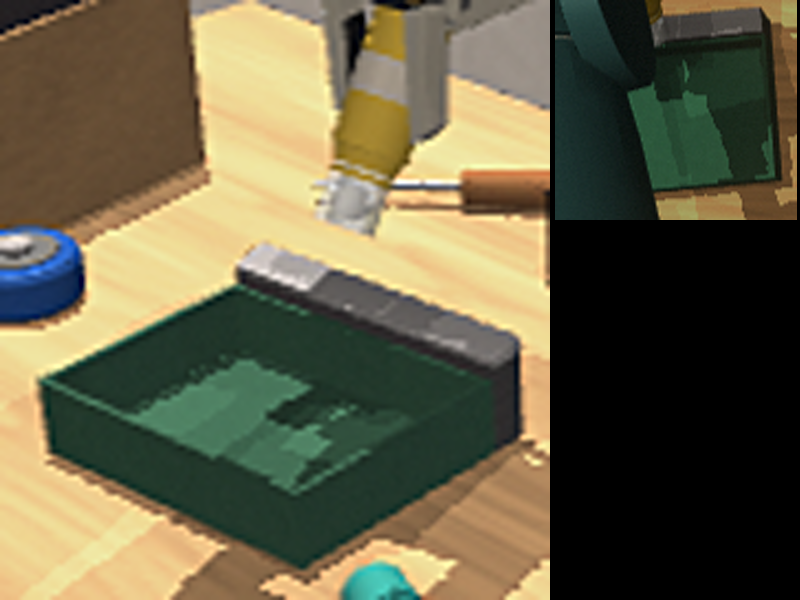

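The ball hasn't dropped yet. I'll measure the real descent speed row by row, without touching the bar, before tapping again.

Emit:
play_rows(targets=[{"slide": [0, 0, -20], "roll": 0}, {"slide": [0, 0, -20], "roll": 0}, {"slide": [0, 0, -20], "roll": 0}])

```text
time: 20.0
tool_pos: [0.6314, 0.2109, 0.1919]
tool_rot: [0.0, -0.048, 0.999, 0.0]
force: [-0.6, 0.4, -1.9]
opening: 0.0432
```

```bash
cat > v.py <<'E'
from workcell import r
s=r.state(); print(round(s["time"],3),s["tool_pos"].round(4),s["joint_vel"].round(3),s["force"].round(1))
E
python3 v.py
```

```text
20.0 [0.6314 0.2109 0.1919] [-0.001  0.012  0.022  0.001 -0.008  0.   ] [-0.6  0.4 -1.9]
```

Emit:
play_rows(targets=[{"slide": [0, 0, 20], "roll": 0}])

```text
time: 20.08
tool_pos: [0.6323, 0.2111, 0.1745]
tool_rot: [0.002, -0.048, 0.999, 0.001]
force: [0.4, 0.0, -0.8]
opening: 0.0431
```

```bash
python3 v.py
```

```text
20.083 [0.6323 0.2111 0.1745] [-0.001  0.131  0.327 -0.001 -0.431  0.   ] [ 0.4  0.  -0.8]
```

Emit:
play_rows(targets=[{"slide": [0, 0, 20], "roll": 0}])

```text
time: 20.17
tool_pos: [0.6314, 0.2108, 0.1512]
tool_rot: [0.001, -0.048, 0.999, 0.0]
force: [0.3, -0.4, -2.5]
opening: 0.0427
```

```bash
python3 v.py
```

```text
20.167 [0.6314 0.2108 0.1512] [ 0.001  0.141  0.285 -0.002 -0.39   0.   ] [ 0.3 -0.4 -2.5]
```

Emit:
play_rows(targets=[{"slide": [0, 0, 0], "roll": 0}])

```text
time: 20.25
tool_pos: [0.6295, 0.2103, 0.1465]
tool_rot: [-0.003, -0.048, 0.999, -0.001]
force: [-0.8, 0.2, -2.0]
opening: 0.0434
```

```bash
python3 v.py
```

```text
20.25 [0.6295 0.2103 0.1465] [ 0.    -0.019 -0.046  0.002  0.064  0.001] [-0.8  0.2 -2. ]
```

Emit:
play_rows(targets=[{"slide": [0, 0, 0], "roll": 0}, {"slide": [0, 0, 0], "roll": 0}])

```text
time: 20.42
tool_pos: [0.6314, 0.2108, 0.1525]
tool_rot: [0.0, -0.048, 0.999, 0.0]
force: [0.3, -0.3, -0.7]
opening: 0.0432
```

```bash
python3 v.py
```

```text
20.417 [0.6314 0.2108 0.1525] [-0.001 -0.01  -0.015  0.     0.002  0.   ] [ 0.3 -0.3 -0.7]
```

The arm really does reach about 0.25 m/s but overshoots 5–6 mm when it stops, and that is what makes the bottle slip. A vertical tap on the sloped bar top also isn't a purely axial stop. I'll tip the bottle back to about 35°, which gives more clearance at the base. Then I'll strike along the bottle's axis, with the rim's lower wall against the bar's far top edge.

Emit:
play_rows(targets=[{"slide": [0, 0, 12], "roll": 0}, {"slide": [0, 0, 20], "roll": 0}, {"slide": [0, 0, 25], "roll": 0}, {"slide": [-5, 0, 28], "roll": 0}, {"slide": [-10, 0, 31], "roll": 0}, {"slide": [-15, 0, 34], "roll": 0}, {"slide": [-20, 0, 37], "roll": 0}, {"slide": [-25, 0, 40], "roll": 0}, {"slide": [-29, 0, 42], "roll": 0}], grip_force=6)

```text
time: 21.17
tool_pos: [0.6604, 0.2135, 0.109]
tool_rot: [-0.001, -0.048, 0.999, -0.0]
force: [-0.7, -0.4, -1.2]
opening: 0.0438
```

Emit:
play_rows(targets=[{"slide": [0, 0, 0], "roll": 0}, {"slide": [0, 0, 0], "roll": 0}, {"slide": [-10, 0, -15], "roll": 0}, {"slide": [-30, 0, -30], "roll": 0}, {"slide": [-60, 0, -30], "roll": 0}, {"slide": [-60, 0, -30], "roll": 0}, {"slide": [-60, 0, -30], "roll": 0}], grip_force=60)

```text
time: 21.75
tool_pos: [0.7203, 0.2192, 0.1394]
tool_rot: [-0.0, -0.048, 0.999, -0.0]
force: [-0.6, 0.1, -1.7]
opening: 0.0431
```

```bash
python3 v.py; python3 to.py .63 .2115 .137 5.5;  python3 z.py z7
```

```text
21.75 [0.7203 0.2192 0.1394] [ 0.007 -0.031  0.044  0.002  0.002  0.004] [-0.6  0.1 -1.7]
t 21.75 pos [0.7203 0.2192 0.1394] tilt 0.04 yaw(-x) 5.47 F [-0.6  0.1 -1.7] open 0.0431
slide [90.6  0.9  2.5] roll -0.01
side N 235 tip 32.7 w0 2.5 v0 3.4 res 0.0018 t rim pct [-0.1489 -0.1457 -0.1436 -0.1424]
{-110: 0, -106: 0, -102: 0, -98: 0, -94: 0, -90: 0, -86: 0, -82: 0, -78: 0, -74: 21, -70: 39, -66: 16, -62: 19, -58: 12, -54: 17, -50: 16, -46: 18, -42: 16, -38: 19, -34: 21, -30: 22, -26: 17, -22: 19, -18: 18, -14: 15, -10: 15, -6: 15, -2: 16, 2: 9, 6: 10, 10: 11, 14: 9, 18: 5, 22: 7, 26: 3, 30: 7, 34: 7, 38: 8, 42: 9, 46: 4, 50: 2, 54: 0}
```

View pics/z7.png

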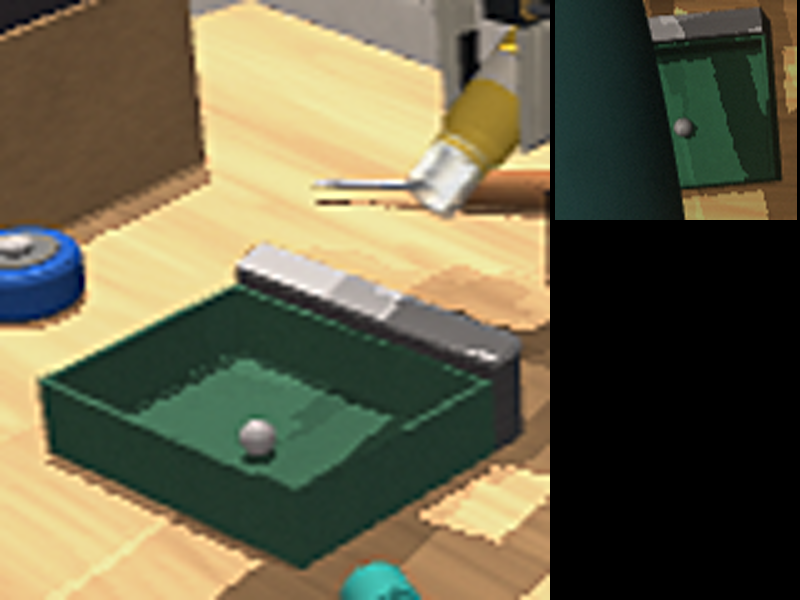

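The ball is in the tray at about (257,437); it came out during the last bar contact. Now I'll return the bottle to its cradle.

```bash
python3 to.py .600 -.0785 .165 -.5
```

```text
t 21.85 pos [0.7192 0.2192 0.1395] tilt 0.05 yaw(-x) 5.5 F [-0.4  0.  -0.9] open 0.0431
slide [ 147.2 -285.   -25.3] roll 1.2
```

Emit:
play_rows(targets=[{"slide": [5, -10, -20], "roll": 0}, {"slide": [15, -30, -25], "roll": 0.1}, {"slide": [32, -62, -25], "roll": 0.3}, {"slide": [49, -95, -25], "roll": 0.4}, {"slide": [66, -128, -25], "roll": 0.6}, {"slide": [83, -161, -25], "roll": 0.7}, {"slide": [100, -194, -25], "roll": 0.9}, {"slide": [117, -227, -25], "roll": 1.0}, {"slide": [132, -255, -25], "roll": 1.1}, {"slide": [142, -275, -25], "roll": 1.2}, {"slide": [147, -285, -25], "roll": 1.2}, {"slide": [147, -285, -25], "roll": 1.2}])

```text
time: 22.85
tool_pos: [0.5996, -0.0799, 0.1654]
tool_rot: [0.0, 0.005, 1.0, -0.0]
force: [0.4, -0.7, -1.5]
opening: 0.0431
```

Emit:
play_rows(targets=[{"slide": [0, 0, 0], "roll": 0}, {"slide": [0, 0, 15], "roll": 0}, {"slide": [0, 0, 30], "roll": 0}, {"slide": [0, 0, 45], "roll": 0}, {"slide": [0, 0, 60], "roll": 0}, {"slide": [0, 0, 68], "roll": 0}, {"slide": [0, 0, 72], "roll": 0}, {"slide": [0, 0, 72], "roll": 0}, {"slide": [0, 0, 72], "roll": 0}])

```text
time: 23.6
tool_pos: [0.6009, -0.0783, 0.093]
tool_rot: [-0.0, 0.004, 1.0, 0.0]
force: [0.3, -0.2, -1.1]
opening: 0.0427
```

```bash
python3 to.py .600 -.0785 .07 -.5; python3 - <<'E'
from est import *
t,d=viewer.snapshot("side"); est("side",t,d)
cv2.imwrite("pics/s14.png",cv2.resize(t[60:260,190:390],None,fx=3,fy=3,interpolation=cv2.INTER_CUBIC))
E
```

```text
t 23.6 pos [ 0.6009 -0.0783  0.093 ] tilt 0.01 yaw(-x) -0.49 F [ 0.3 -0.2 -1.1] open 0.0427
slide [ 0.9 -0.2 23. ] roll 0.0
side N 314 tip 33.1 w0 2.5 v0 3.2 res 0.0017 t rim pct [-0.1524 -0.1516 -0.1487 -0.1464]
{-110: 0, -106: 0, -102: 0, -98: 0, -94: 0, -90: 0, -86: 0, -82: 0, -78: 1, -74: 51, -70: 29, -66: 23, -62: 25, -58: 27, -54: 23, -50: 24, -46: 25, -42: 21, -38: 30, -34: 30, -30: 26, -26: 27, -22: 29, -18: 24, -14: 25, -10: 23, -6: 21, -2: 25, 2: 16, 6: 19, 10: 14, 14: 11, 18: 10, 22: 9, 26: 7, 30: 5, 34: 3, 38: 1, 42: 1, 46: 0, 50: 0, 54: 0}
```

View pics/s14.png

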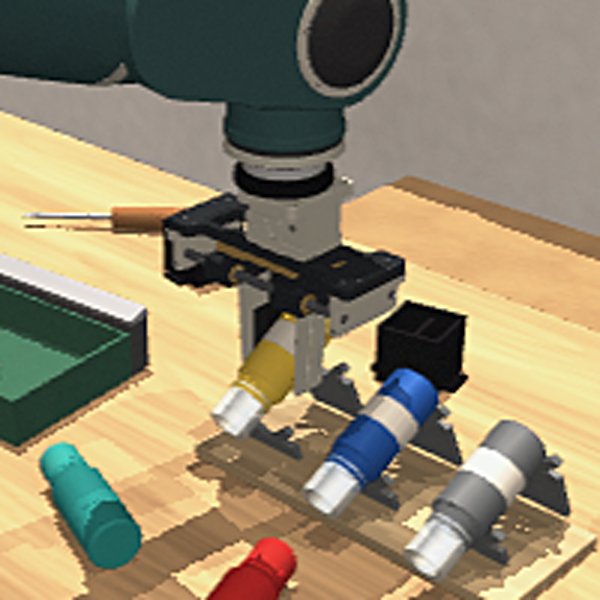

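Emit:
play_rows(targets=[{"slide": [0, 0, 5], "roll": 0}, {"slide": [0, 0, 10], "roll": 0}, {"slide": [0, 0, 14], "roll": 0}, {"slide": [0, 0, 17], "roll": 0}, {"slide": [0, 0, 19], "roll": 0}, {"slide": [0, 0, 21], "roll": 0}, {"slide": [0, 0, 23], "roll": 0}, {"slide": [0, 0, 25], "roll": 0}, {"slide": [0, 0, 26], "roll": 0}], grip_force=6)

```text
time: 24.4
tool_pos: [0.6011, -0.079, 0.0674]
tool_rot: [0.001, 0.004, 1.0, -0.001]
force: [1.4, -6.2, 5.8]
opening: 0.044
```

```bash
python3 to.py .600 -.0785 .07 -.5; python3 - <<'E'
from est import *
t,d=viewer.snapshot("side"); est("side",t,d)
cv2.imwrite("pics/s15.png",cv2.resize(t[60:260,190:390],None,fx=3,fy=3,interpolation=cv2.INTER_CUBIC))
E
```

```text
t 24.4 pos [ 0.6011 -0.079   0.0674] tilt 0.08 yaw(-x) -0.51 F [ 1.4 -6.2  5.8] open 0.044
slide [ 1.1  0.4 -2.6] roll -0.0
side N 298 tip 29.1 w0 4.0 v0 3.3 res 0.0019 t rim pct [-0.1394 -0.1386 -0.1369 -0.1351]
{-110: 11, -106: 12, -102: 6, -98: 1, -94: 0, -90: 0, -86: 0, -82: 0, -78: 4, -74: 50, -70: 29, -66: 22, -62: 22, -58: 28, -54: 23, -50: 21, -46: 28, -42: 24, -38: 25, -34: 32, -30: 35, -26: 21, -22: 25, -18: 26, -14: 23, -10: 23, -6: 22, -2: 22, 2: 17, 6: 17, 10: 14, 14: 9, 18: 10, 22: 7, 26: 2, 30: 6, 34: 2, 38: 0, 42: 0, 46: 0, 50: 0, 54: 0}
```

View pics/s15.png

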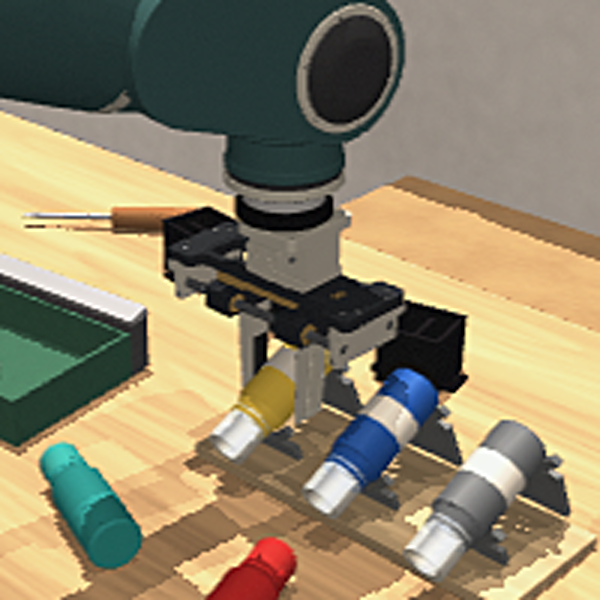

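Emit:
play_rows(targets=[{"slide": [0, 0, 0.5], "roll": 0}, {"slide": [0, 0, 1], "roll": 0}, {"slide": [0, 0, 1], "roll": 0}], grip_force=3)

```text
time: 24.7
tool_pos: [0.6013, -0.0791, 0.0666]
tool_rot: [0.001, 0.004, 1.0, -0.001]
force: [2.4, -6.0, 3.0]
opening: 0.044
```

Emit:
play_rows(targets=[{"slide": [0, 0, 0], "roll": 0}, {"slide": [0, 0, 0], "roll": 0}, {"slide": [0, 0, 0], "roll": 0}, {"slide": [0, 0, 0], "roll": 0}, {"slide": [0, 0, -8], "roll": 0}, {"slide": [0, 0, -28], "roll": 0}, {"slide": [0, 0, -58], "roll": 0}, {"slide": [0, 0, -90], "roll": 0}, {"slide": [0, 0, -120], "roll": 0}, {"slide": [0, 0, -120], "roll": 0}, {"slide": [0, 0, -120], "roll": 0}], gripper=0.85)

```text
time: 25.62
tool_pos: [0.6014, -0.0785, 0.1885]
tool_rot: [0.002, 0.004, 1.0, -0.0]
force: [-0.0, -0.9, -0.4]
opening: 0.0789
```

```bash
python3 to.py .600 -.0785 .07 -.5; python3 fit2.py s16; python3 - <<'E'
from h import *
t,d=viewer.snapshot("side"); C=cloud("side",d)
cv2.imwrite("pics/s17.png",cv2.resize(t[120:260,120:390],None,fx=2.9,fy=2.9,interpolation=cv2.INTER_CUBIC))
E
```

```text
t 25.62 pos [ 0.6014 -0.0785  0.1885] tilt 0.2 yaw(-x) -0.5 F [-0.  -0.9 -0.4] open 0.0789
slide [  1.8   0.  118.5] roll -0.0
305 [-7.680e-02  7.400e-02 -1.000e-04  4.386e-01] [-0.  25.1] rim..base [-0.0831 -0.0819  0.0405  0.0422]
```

View pics/s17.png

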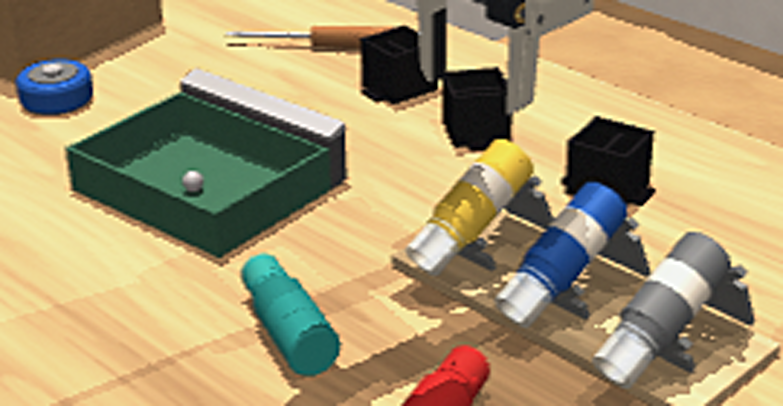

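The ball is in the tray at (192,182) in the crop. The yellow bottle lies in its own cradle at 25.1°, about 2 mm from where it started, and the fingers are clear. I'll let it settle briefly, then hand in.

Emit:
play_rows(targets=[{"slide": [0, 0, 0], "roll": 0}, {"slide": [0, 0, 0], "roll": 0}, {"slide": [0, 0, 0], "roll": 0}, {"slide": [0, 0, 0], "roll": 0}, {"slide": [0, 0, 0], "roll": 0}, {"slide": [0, 0, 0], "roll": 0}])

```text
time: 26.22
tool_pos: [0.6007, -0.0784, 0.1858]
tool_rot: [-0.0, 0.004, 1.0, 0.0]
force: [-0.5, 0.6, 0.4]
opening: 0.0791
```

```bash
python3 fit2.py s18; python3 - <<'E'
from h import *
t,d=viewer.snapshot("side"); C=cloud("side",d)
m=(C[...,0]>.45)&(C[...,0]<.59)&(C[...,1]>.13)&(C[...,1]<.29)&(C[...,2]>.013)&(C[...,2]<.03)&(t.min(-1)>70)
print(m.sum(),np.median(C[m],axis=0))
print(r.sign_off())
E
```

```text
298 [-0.0771  0.0742 -0.007   0.4268] [-0.4 24.5] rim..base [-0.0833 -0.0826  0.0397  0.0416]
34 [0.50849537 0.19522619 0.02086118]
the job is handed in; nothing more can be done
None
```

The ball is in the catch tray, the yellow bottle is back in its own cradle, and I handed the job in at about 26 s of the 51 s allowed. No verdict was reported.

**What I did:**
- The moves can't tilt the tool, so I pivoted the bottle in a light grip against the far edge of the bar, to about 56–60° mouth-down.
- I tapped the rim on the bar three times at roughly 0.22–0.25 m/s.
- The bottle slipped in the grip at each tap. After the second tap I laid it back in its cradle, regripped it nearer the base and pivoted it again.
- The ball had not dropped after the third tap. It was in the tray in the next picture, after I pressed the rim lightly on the bar to tip the bottle back.

**Last checks:**
- **Ball:** it is in the tray at about (0.508, 0.195, 0.021) m, roughly 10 cm in from the bar. It looked at rest, but I did not measure its speed.
- **Bottle:** its middle is about 1–2 mm from where it started and its axis is at 24.5°, against 25° for the cradle. It is released.
- **Gripper:** it is open and about 11 cm above the bottle, touching nothing.

I never saw the wrist force during the taps, because the readings came only after each move ended.

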